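Lay out the gem trader's display from the stack

ROBOT

A 6-joint arm with a two-finger parallel gripper is mounted at the origin on the work surface. World frame = base frame: x ahead of the robot, y to its left, z up, the work surface at z = 0. Lengths are in m, angles in rad, forces in N, time in s.
With the tool pointing down it reaches from about 0.275 to 1 m from the base axis. Payload 8.4 kg.
Tool frame: the origin (TCP) lies midway between the tips of the shut fingers; the grasp point (between the pads) lies 19 mm behind it (r.tcp_to_grasp is the distance from the TCP to the grasp point, in m); z points along the fingers, y is the direction in which the jaws open and shut (so a half turn about z gives the same grasp; the last joint's range is limited). The gripper opens to 85 mm and grips with 20 to 120 N. Pads are 22 mm wide; open, the fingers measure 114 mm over their backs; the gripper's body (76 mm by 85 mm) begins 54 mm behind the grasp point. The pads swing forward as they close: fully open they stand 13 mm farther back than shut.
Start: joints at [-1.131, 0.353, 1.633, -0, 1.155, -0.002], TCP at [0.267, -0.565, 0.231] pointing down, gripper open.
Joint ranges: [-2.63, 2.63], [-0.92, 2.1], [0.06, 2.66], [-1.3, 4.44], [0, 2.69], [-3.02, 3.02]. Speed limits (rad/s): [2.22, 2.22, 2.79, 3.14, 3.14, 3.14].

INTERFACE

Orientations are given as a rotation vector (axis times angle).
In Python, from rig import r gives the robot as it stands.
- The arm moves only by the shell command python3 -m crank 'ROWS' [FORCE]. ROWS is JSON, a list of rows, each a list of 3 entries, a list of its own where there are three numbers: the shift along the tool's x, y, z in m, then the turn, a rotation vector about the tool's x, y, z in degrees, then the finger opening in m, from 0 to 0.0854. A call has exactly 5 rows; each row is the pose to reach, as a shift and turn from the pose measured when the call began, along the tool's axes at that moment; what a row does not reach only later rows make up. A row lasts 1/8 s, in which the tool goes at most 62.5 mm and 10.7 degrees, less where a joint would pass 70% of its speed; a pose out of reach is approached as far as the arm can. A call with a gripper value outside its range is refused whole. The fingers move at their own pace and stop on an object; FORCE is the grip in N (left out, the last holds). Time passes only in rows, so rows that repeat a pose let the fingers close, or fill a call up. It gives the time, the measured TCP pose, the force and the opening at its end, in the units of the state.
- r.state(): the state, without advancing time (a new reading comes with each control period).
- r.capture(name): name is "scene" or "top"; returns the picture (400x640x3 uint8, blue, green, red); there is no depth.
- r.camera_params(name): a dict with "mtx" (3x3 intrinsics, pixels), "world_to_cam" (4x4, takes a point from world to camera coordinates). Camera axes: x right, y down, z forward; pixel columns grow to the right and rows downward; lengths in m; the calibration is good to about 2 mm. A picture is of the moment at which its call begins. camera_params takes no time and is no camera call.
- r.job_done(): hands the job in, once; it reports no verdict.
Trained networks look in the newest picture that a camera, given by its name, has taken for a name from the list of things; names that differ only in an ending like _2 or _b are one class to them, and where a whole thing is asked for, a point or a joint stands for the part that bears it (a point fixed in the world has none). Each returns a list of dicts, best first, with "p" (0 to 1); they miss things now and then, are a little off and sometimes report something else, mostly with a low value. They report only what shows in the picture. A call takes as long as a camera call. They do not tell look-alikes from the thing itself.
- r.outline_of(camera, thing): "region" (400x640 bool, what is visible of it) and "extent" ([left, top, width, height] in pixels, round what is visible of it).
- r.place_of(camera, thing): "point" ([column, row] in pixels: a listed point, or the origin of a listed thing).
The state is a dict: "t": time; "q": joint angles; "joint_velocities": joint speeds; "joint_torque": joint torques, N m; "ee_pos": TCP position; "eef_rot": TCP orientation; "wrist_force": force on the tool from outside, world axes, zero at the start; "ft_torque": the same for the moment, N m; "gripper_width": finger opening in m.
Only numpy, scipy, OpenCV 4.12 (cv2) and the standard library are available. Lean on these libraries where they do the work, as an engineer would, in place of code of your own. Each camera call takes 0.05 s, during which the arm holds its last target.

TASK

Open the stall: take the stack apart from the top down, one thing at a time, and set each thing in the middle of its own display stand: first the cut stone on the tall marble pedestal, then the round case on the round riser, the square case on the square riser and the long case on the long riser, the square and long cases turned in line with their risers. Keep everything level and right way up, set it down rather than letting it drop, let go of each before taking the next, and leave the loupe and the tweezers where they lie.

Things in the scene. Friction and masses are not known exactly. Their poses are not given: they have to be found in the camera images.
- stone_center (a point): Large pale pink step-cut stone, the topmost thing of the stack, lying flat on the round case. 30 (its x) x 24 (its y) x 18 mm high, 30 g or so; the lower 12 mm are a straight-sided block, above that two steps (24 x 18 and 18 x 12 mm, each 3 mm high). This point is at its centre, 9 mm above its underside; z is up.
- round_case_center (a point): Flat aluminium display case with small dark red stones on white under a clear flat lid. Round, diameter 44 mm, 24 mm high, about 50 g. Second from the top, standing on the square case. This point is at its centre, 12 mm above its underside; z is up.
- square_case_center (a point): Flat pale wood display case with small dark red stones on white under a clear flat lid. Square, 58 x 58 mm (sides along its x and y), 26 mm high, about 90 g. Third from the top, standing on the long case. This point is at its centre, 13 mm above its underside; z is up.
- long_case_center (a point): Flat black plastic display case with small dark red stones on white under a clear flat lid. Oblong, 120 (its x) x 64 (its y) mm, 28 mm high, about 160 g. Bottom of the stack, standing on the table. This point is at its centre, 14 mm above its underside; z is up.
- pedestal_top (a point): Place of the cut stone: pale marble block, 50 x 50 mm and 50 mm tall, fixed on the table. This point is the centre of its flat top; x and y are along its sides, z is up.
- round_riser_top (a point): Place of the round case: round low riser, wood with a flat grey cloth-covered top, diameter 68 mm, 12 mm high, fixed on the table. This point is the centre of its top.
- square_riser_top (a point): Place of the square case: square low riser, wood with a flat grey cloth-covered top, 82 x 82 mm, 12 mm high, fixed on the table. This point is the centre of its top; x and y are along its sides.
- long_riser_top (a point): Place of the long case: oblong low riser, wood with a flat grey cloth-covered top, 144 (its x) x 88 (its y) mm, 12 mm high, fixed on the table. This point is the centre of its top.
- loupe_center (a point): Bystander, to be left alone: small dark steel folding loupe lying loose on the table among the display places, 30 mm across with a short tab, 14 mm high. This point is at the centre of its round part, half-way up.
- tweezers_center (a point): Bystander, to be left alone: steel tweezers lying loose on the table among the display places, 110 mm long (along x), 6 mm high. This point is at their centre. Elsewhere on the table, all fixed and away from the stands: low heaps of loose-looking stones under 12 mm high (one lies between the display places, about 0.6 m straight ahead of the robot), a steel tray, a weighing scale, jars and small furniture at the back and sides.
Not all that is in view belongs to the job. What is shaped like the part that bears stone_center but blue is not meant. Leave any blue or purple look-alike of the part that bears pedestal_top alone.

How it is judged:
By the outcome, as a careful person would: the job done as asked, in the order asked, and still so for the second after the job is handed in, with the robot touching nothing.
It also fails if it takes over 120 s, if anything falls off the work surface, if the arm or the gripper's body presses on something with over 40 N, if the wrist force passes 120 N, or if a joint passes its speed limit or range.

## Working session

There is one attempt and no reset: what is moved stays moved. The work goes in short steps, Python scripts to look and compute and a shell command to move; the robot and the scene stay as the last step left them, time stands still between calls to the robot, and variables do not carry over. Pictures are saved under pics/ and viewed, and the job is handed in when it is done.

```bash
ls; mkdir -p pics; python3 - <<'E'
from rig import r
import cv2,numpy as np
np.set_printoptions(precision=4,suppress=True)
s=r.state()
print({k:np.round(v,3) for k,v in s.items()}, r.tcp_to_grasp)
for n in("scene","top"):
    cv2.imwrite(f"pics/{n}0.png",r.capture(n))
    p=r.camera_params(n);print(n,np.array(p["mtx"]));W=np.array(p["world_to_cam"]);print(W, -W[:3,:3].T@W[:3,3])
E
```

```text
pics
{'t': np.float64(0.0), 'q': array([-1.131,  0.354,  1.634, -0.   ,  1.155, -0.002]), 'joint_velocities': array([-0.001,  0.   ,  0.001, -0.   , -0.   , -0.002]), 'joint_torque': array([ -0.001, -60.526, -34.207,  -0.   ,   0.009,  -0.   ]), 'ee_pos': array([ 0.267, -0.565,  0.231]), 'eef_rot': array([-3.064, -0.688,  0.001]), 'wrist_force': array([-0.252, -0.595,  0.262]), 'ft_torque': array([-0.042, -0.008,  0.006]), 'gripper_width': np.float64(0.085)} 0.0187
scene [[480.1954   0.     311.5183]
 [  0.     480.1954 202.7882]
 [  0.       0.       1.    ]]
[[ 0.1649  0.9862 -0.0136 -0.068 ]
 [ 0.7506 -0.1345 -0.6469 -0.3246]
 [-0.6398  0.0965 -0.7625  1.3249]
 [ 0.      0.      0.      1.    ]] [ 1.1025 -0.1044  0.7993]
top [[404.6583   0.     313.2246]
 [  0.     404.6583 200.0538]
 [  0.       0.       1.    ]]
[[ 0.0226 -0.9997  0.0036 -0.0121]
 [-0.9919 -0.0229 -0.1252  0.5054]
 [ 0.1252 -0.0007 -0.9921  0.961 ]
 [ 0.      0.      0.      1.    ]] [0.3812 0.0002 1.0167]
```

View pics/scene0.png

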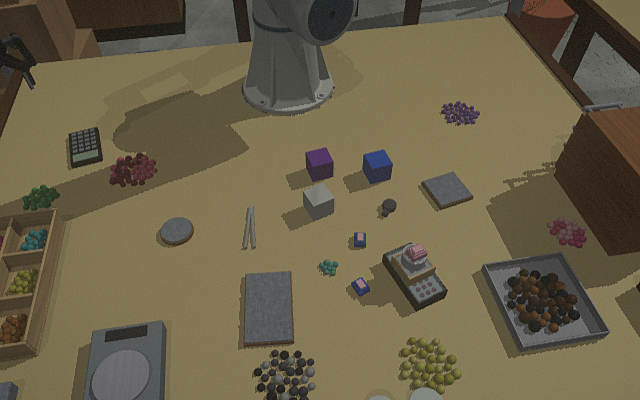

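View pics/top0.png

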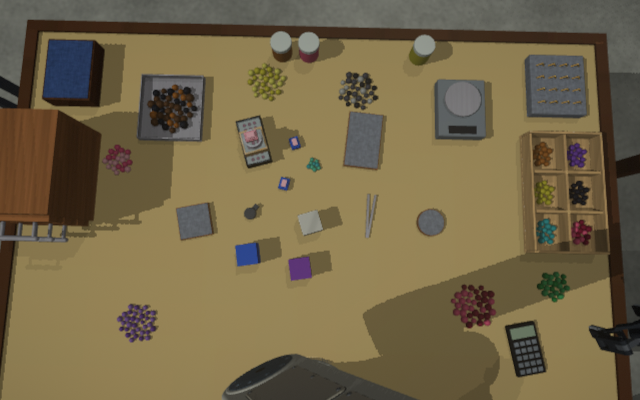

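The stack stands at about (254,140) in the top view and (414,265) in the scene view. The white pedestal is at (310,222) top, with blue and purple cubes next to it as look-alikes. Two small blue look-alike stones lie at (294,142) and (285,183) top. Next I'll run the networks on both views.

```bash
cat > h.py <<'E'
from rig import r
import cv2,numpy as np
from scipy.spatial.transform import Rotation as R
np.set_printoptions(precision=4,suppress=True)
P={}
for n in("scene","top"):
    p=r.camera_params(n);P[n]=(np.array(p["mtx"]),np.array(p["world_to_cam"]))
def proj(n,X):
    K,W=P[n];X=np.atleast_2d(X);c=X@W[:3,:3].T+W[:3,3];c=c@K.T;return c[:,:2]/c[:,2:]
def onplane(n,uv,z):
    K,W=P[n];Rm=W[:3,:3];C=-Rm.T@W[:3,3]
    d=np.linalg.solve(K,np.array([uv[0],uv[1],1.]));d=Rm.T@d
    return C+d*(z-C[2])/d[2]
E
python3 - <<'E'
from h import *
import pickle
H=dict(stone_center=.087,round_case_center=.066,square_case_center=.041,long_case_center=.014,pedestal_top=.05,round_riser_top=.012,square_riser_top=.012,long_riser_top=.012,loupe_center=.007,tweezers_center=.003)
out={}
for n in("scene","top"):
    r.capture(n)
    for k,z in H.items():
        o=r.place_of(n,k)
        print(n,k,[(round(x["p"],2),np.round(x["point"],1).tolist(),np.round(onplane(n,x["point"],z)[:2],4).tolist()) for x in o[:4]])
        if z>.01:
            m=r.outline_of(n,k);out[n,k]=m
            print("    ",[(round(x["p"],2),np.round(x["extent"]).tolist()) for x in m[:4]])
pickle.dump(out,open("out.pkl","wb"))
print(r.state()["t"])
E
```

```text
scene stone_center [(0.76, [359.5, 282.8], [0.6953, 0.0367]), (0.73, [361.4, 239.4], [0.6072, 0.0609]), (0.56, [414.5, 250.2], [0.647, 0.1487])]
     [(0.6, [407.0, 244.0, 20.0, 16.0]), (0.58, [354.0, 232.0, 15.0, 14.0]), (0.57, [348.0, 277.0, 21.0, 18.0])]
scene round_case_center [(0.84, [410.5, 259.0], [0.6509, 0.1432])]
     [(0.75, [396.0, 247.0, 32.0, 25.0]), (0.44, [160.0, 217.0, 36.0, 31.0])]
scene square_case_center [(0.6, [412.4, 264.9], [0.6487, 0.1513])]
     [(0.57, [392.0, 252.0, 44.0, 35.0])]
scene long_case_center []
     [(0.58, [383.0, 243.0, 66.0, 66.0])]
scene pedestal_top [(0.73, [317.5, 194.1], [0.4526, 0.0065]), (0.66, [378.1, 156.9], [0.368, 0.158]), (0.65, [319.5, 156.7], [0.3441, 0.0301])]
     [(0.86, [304.0, 184.0, 28.0, 34.0]), (0.75, [360.0, 149.0, 34.0, 36.0]), (0.63, [306.0, 148.0, 28.0, 32.0])]
scene round_riser_top [(0.6, [174.2, 229.7], [0.4637, -0.2957])]
     [(0.56, [158.0, 216.0, 35.0, 33.0])]
scene square_riser_top [(0.87, [445.6, 184.3], [0.4413, 0.296]), (0.54, [249.6, 227.3], [0.4848, -0.1417])]
     [(0.93, [418.0, 170.0, 56.0, 38.0])]
scene
[... 977 characters left out ...]
, 243.0, 22.0, 21.0]), (0.85, [300.0, 211.0, 22.0, 28.0])]
top round_riser_top [(0.63, [430.9, 222.8], [0.4578, -0.2945]), (0.24, [248.5, 210.1], [0.4791, 0.1602])]
     [(0.76, [415.0, 209.0, 30.0, 26.0])]
top square_riser_top [(0.93, [194.1, 221.9], [0.4465, 0.2939])]
     [(0.9, [175.0, 203.0, 37.0, 34.0]), (0.55, [238.0, 115.0, 36.0, 52.0]), (0.39, [246.0, 203.0, 11.0, 17.0])]
top long_riser_top [(0.71, [363.3, 140.3], [0.6646, -0.1248])]
     [(0.78, [345.0, 113.0, 38.0, 58.0])]
top loupe_center [(0.73, [251.2, 214.5], [0.4687, 0.1538]), (0.35, [251.6, 141.6], [0.6558, 0.1606])]
top tweezers_center [(0.67, [367.9, 216.5], [0.4707, -0.1389]), (0.67, [252.0, 211.6], [0.4764, 0.1527])]
2.0
```

```bash
python3 - <<'E'
from h import *
a=cv2.imread("pics/scene0.png");b=cv2.imread("pics/top0.png")
f=lambda im,x,y,w,h,s:cv2.resize(im[y:y+h,x:x+w],None,fx=s,fy=s,interpolation=cv2.INTER_CUBIC)
cv2.imwrite("pics/c1.png",np.hstack([f(a,375,235,80,80,5),f(b,224,105,64,80,5)]))
cv2.imwrite("pics/c2.png",np.vstack([np.hstack([f(a,290,175,60,50,6),f(b,290,200,60,50,6)]),np.hstack([f(a,415,165,60,50,6),f(b,165,197,60,50,6)])]))
E
```

```text
(no output)
```

View pics/c1.png

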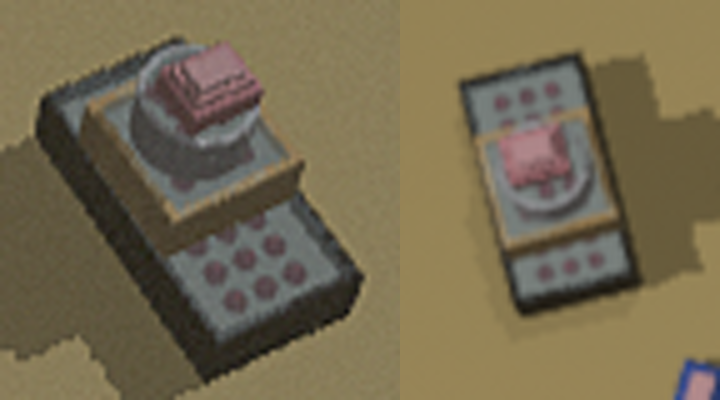

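View pics/c2.png

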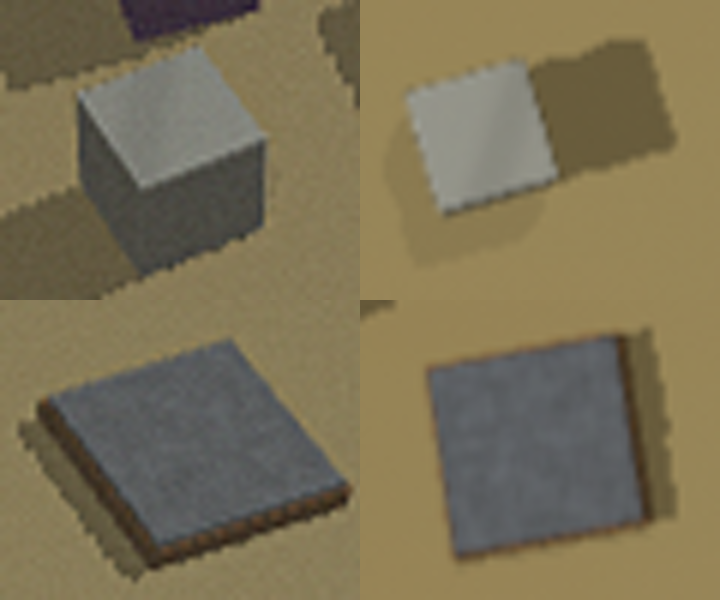

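```bash
cat >> h.py <<'E'
from scipy.optimize import minimize
S=4
def box(x,y,a,lx,ly,z0,z1):
    c=np.array([[-1,-1],[1,-1],[1,1],[-1,1]])*[lx/2,ly/2]
    c=c@np.array([[np.cos(a),np.sin(a)],[-np.sin(a),np.cos(a)]])+[x,y]
    return np.vstack([np.c_[c,np.full(4,z)] for z in(z0,z1)])
def cyl(x,y,d,z0,z1):
    t=np.linspace(0,2*np.pi,48,endpoint=False);c=np.c_[x+d/2*np.cos(t),y+d/2*np.sin(t)]
    return np.vstack([np.c_[c,np.full(48,z)] for z in(z0,z1)])
def hull(n,pts): return cv2.convexHull(proj(n,pts).astype(np.float32))[:,0]
def rend(n,pts,ext):
    x0,y0,w,h=ext;m=np.zeros((h*S,w*S),np.uint8)
    p=((hull(n,pts)-[x0,y0]+.5)*S-.5)
    cv2.fillConvexPoly(m,np.round(p*16).astype(np.int32),1,shift=4)
    return cv2.resize(m.astype(np.float32),(w,h),interpolation=cv2.INTER_AREA)
def fit(masks,shape,x0,ignore=None):
    """masks {cam:region}, shape(params)->pts"""
    E={}
    for n,m in masks.items():
        ys,xs=np.nonzero(m);E[n]=(max(xs.min()-12,0),max(ys.min()-12,0),np.ptp(xs)+25,np.ptp(ys)+25)
    def cost(p):
        c=0
        for n,m in masks.items():
            x,y,w,h=E[n];a=rend(n,shape(p),E[n]);b=m[y:y+h,x:x+w].astype(np.float32)[:a.shape[0],:a.shape[1]]
            a=a[:b.shape[0],:b.shape[1]]
            c+=1-np.minimum(a,b).sum()/np.maximum(a,b).sum()
        return c/len(masks)
    best=None
    step=np.array([.006,.006,.15][:len(x0)])
    sx=np.vstack([x0]+[np.array(x0)+step*np.eye(len(x0))[i] for i in range(len(x0))])
    o=minimize(cost,x0,method="Nelder-Mead",options=dict(initial_simplex=sx,xatol=1e-4,fatol=1e-4))
    return o.x,o.fun
E
python3 - <<'E'
from h import *
import pickle
out=pickle.load(open("out.pkl","rb"))
r.capture("scene");
for t in range(2):
    o=r.outline_of("scene","long_riser_top");print([(x["p"],x["extent"]) for x in o])
    if o: out["scene","long_riser_top"]=o;break
im={n:cv2.imread(f"pics/{n}0.png") for n in("scene","top")}
T=dict(pedestal_top=((.453,.005),(.05,.05,0,.05),2,0),round_riser_top=((.46,-.295),(.068,0,.012),0,0),square_riser_top=((.444,.295),(.082,.082,0,.012),0,0),long_riser_top=((.665,-.125),(.144,.088,0,.012),0,0))
for k,(xy,d,_,_) in T.items():
    if k[0]=="r": sh=lambda p,d=d:cyl(p[0],p[1],*d);x0=list(xy)
    else: sh=lambda p,d=d:box(p[0],p[1],p[2],*d);x0=list(xy)+[0.2 if k[0]=="p" else 0.1]
    M={}
    for n in im:
        z=d[-1]
        for o in out.get((n,k),[]):
            e=o["extent"];c=proj(n,[*xy,z/2])[0]
            if abs(e[0]+e[2]/2-c[0])<10 and abs(e[1]+e[3]/2-c[1])<10: M[n]=np.array(o["region"])
    for n in M: print(k,n,*fit({n:M[n]},sh,x0))
    x,f=fit(M,sh,x0);print(k,"both",x,f)
    for n in im: cv2.polylines(im[n],[np.round(hull(n,sh(x))*16).astype(np.int32)],True,(0,0,255),1,shift=4)
pickle.dump(out,open("out.pkl","wb"))
f=lambda im,x,y,w,h,s:cv2.resize(im[y:y+h,x:x+w],None,fx=s,fy=s,interpolation=cv2.INTER_NEAREST)
a,b=im["scene"],im["top"]
cv2.imwrite("pics/c3.png",np.vstack([np.hstack([f(a,290,175,65,50,3),f(a,415,165,65,50,3),f(a,145,205,65,50,3)]),np.hstack([f(b,290,200,65,50,3),f(b,165,197,65,50,3),f(b,400,197,65,50,3)]),
 np.hstack([f(a,235,265,98,85,3),f(b,335,105,97,85,3)])]))
E
```

```text
[(0.69, [242.9, 273.1, 51.2, 74.6])]
pedestal_top scene [0.4513 0.0073 0.2862] 0.06330054998397827
pedestal_top top [0.4491 0.006  0.2772] 0.09587752819061279
pedestal_top both [0.4496 0.0067 0.3053] 0.08562925457954407
round_riser_top scene [ 0.4611 -0.2922] 0.04909855127334595
round_riser_top top [ 0.459  -0.2944] 0.058794260025024414
round_riser_top both [ 0.4597 -0.293 ] 0.07204723358154297
square_riser_top scene [0.4514 0.2969 0.1922] 0.08206719160079956
square_riser_top top [0.4477 0.2935 0.2125] 0.10706937313079834
square_riser_top both [0.4502 0.2955 0.2073] 0.10614216327667236
long_riser_top scene [ 0.6678 -0.1233 -0.1032] 0.024072349071502686
long_riser_top top [ 0.6657 -0.1249 -0.1024] 0.03031831979751587
long_riser_top both [ 0.6668 -0.124  -0.0988] 0.039535075426101685
```

View pics/c3.png

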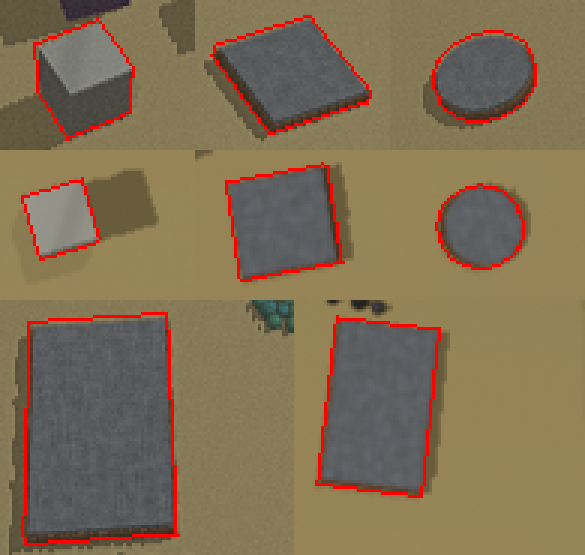

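```bash
python3 - <<'E'
from h import *
def go(name,n,x0,y0,s,c,z):
    w=np.array([onplane(n,((X+.5)/s-.5+x0,(Y+.5)/s-.5+y0),z)[:2] for X,Y in c])
    e=[w[(i+1)%4]-w[i] for i in range(4)]
    print(name,n,w.mean(0),[round(np.linalg.norm(v),4) for v in e],[round((np.degrees(np.arctan2(v[1],v[0]))+45)%90-45,1) for v in e])
go("sq","scene",415,165,6,[(45,102),(232,40),(348,187),(160,245)],.012)
go("sq","top",165,197,6,[(68,68),(255,38),(282,220),(97,257)],.012)
go("ped","scene",290,175,6,[(80,95),(200,47),(266,135),(143,188)],.05)
go("ped","top",290,200,6,[(47,95),(162,60),(197,178),(83,213)],.05)
# stone via masks
import pickle
out=pickle.load(open("out.pkl","rb"))
sh=lambda p:box(p[0],p[1],p[2],.030,.024,.078,.090)
print(onplane("top",(224+(135+.5)/5-.5,105+(152.5)/5-.5),.096))
b=cv2.imread("pics/scene0.png");a=cv2.imread("pics/top0.png")
f=lambda im,x,y,w,h,s:cv2.resize(im[y:y+h,x:x+w],None,fx=s,fy=s,interpolation=cv2.INTER_CUBIC)
cv2.imwrite("pics/c4.png",np.hstack([f(b,395,235,40,40,10),f(a,235,120,40,40,10)]))
E
```

```text
sq scene [0.4529 0.2955] [np.float64(0.0811), np.float64(0.079), np.float64(0.077), np.float64(0.0759)] [np.float64(12.9), np.float64(11.0), np.float64(10.6), np.float64(14.1)]
sq top [0.4493 0.2947] [np.float64(0.0782), np.float64(0.0768), np.float64(0.0771), np.float64(0.0797)] [np.float64(10.6), np.float64(11.5), np.float64(12.7), np.float64(12.3)]
ped scene [0.4521 0.0083] [np.float64(0.0477), np.float64(0.047), np.float64(0.0484), np.float64(0.0478)] [np.float64(18.3), np.float64(18.5), np.float64(19.3), np.float64(17.7)]
ped top [0.4495 0.0061] [np.float64(0.048), np.float64(0.0492), np.float64(0.0474), np.float64(0.0492)] [np.float64(18.3), np.float64(17.7), np.float64(18.3), np.float64(18.5)]
[0.6474 0.1494 0.096 ]
```

View pics/c4.png

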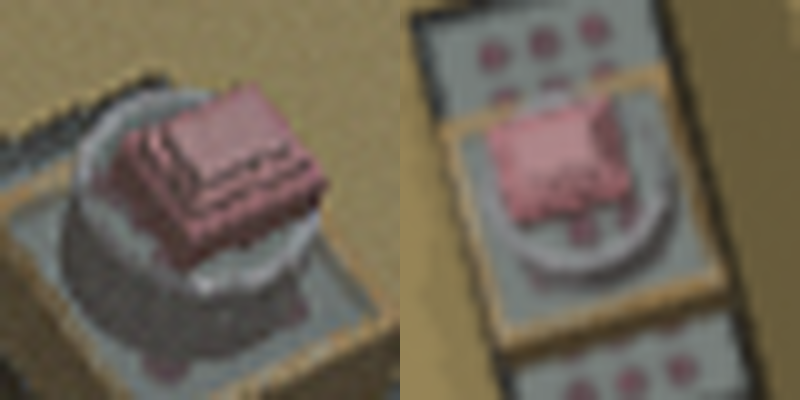

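```bash
cat >> h.py <<'E'
def dist(r_):pass
def overlay(items,name,crops,s=6):
    """items: list of pts; crops: {cam:(x,y,w,h)}; uses ims dict"""
    out=[]
    for n,(x,y,w,h) in crops.items():
        im=cv2.resize(ims[n][y:y+h,x:x+w],None,fx=s,fy=s,interpolation=cv2.INTER_CUBIC)
        for p in items:
            q=((hull(n,p)-[x,y]+.5)*s-.5)
            cv2.polylines(im,[np.round(q*16).astype(np.int32)],True,(0,0,255),1,cv2.LINE_AA,4)
        out.append(im)
    cv2.imwrite(name,np.hstack(out))
ims={}
E
python3 - <<'E'
from h import *
import h
for n in("scene","top"): ims[n]=cv2.imread(f"pics/{n}0.png")
M={}
for n,(x,y,w,hh) in {"scene":(400,238,32,28),"top":(240,125,26,20)}.items():
    i=ims[n].astype(int);m=np.zeros(i.shape[:2],bool)
    d=(i[...,2]-i[...,1])[y:y+hh,x:x+w]
    mm=(d>22).astype(np.uint8)
    k,l,st,_=cv2.connectedComponentsWithStats(mm,connectivity=4);j=1+np.argmax(st[1:,4])
    m[y:y+hh,x:x+w]=l==j;M[n]=m;print(n,st[j])
def sh(p):
    return np.vstack([box(*p,.030,.024,.078,.090),box(*p,.024,.018,.09,.093),box(*p,.018,.012,.093,.096)])
for n in M: print(n,*fit({n:M[n]},sh,[.647,.149,-1.3]))
x,f=fit(M,sh,[.647,.149,-1.3]);print(x,np.degrees(x[2]),f)
overlay([sh(x)],"pics/c5.png",{"scene":(395,235,40,40),"top":(235,120,40,40)},10)
E
```

```text
scene [  7   5  21  16 160]
top [  3   4  15  13 133]
scene [ 0.6457  0.1544 -1.1338] 0.4180365204811096
top [ 0.65    0.1518 -1.2567] 0.15554660558700562
[ 0.6497  0.1518 -1.2774] -73.19046669489353 0.2937674820423126
```

View pics/c5.png

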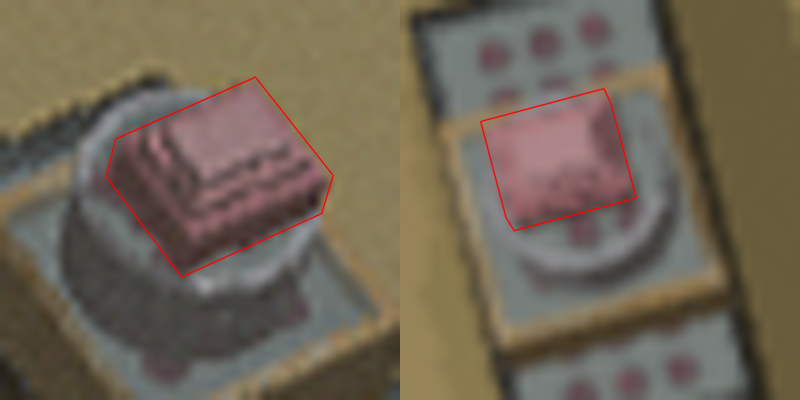

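```bash
cat >> h.py <<'E'
def plan(x,y,z,jaw,any180=True):
    """print shift in tool axes (mm) and turn (deg) from present pose to TCP at x,y,z with tool down, jaw axis yaw (deg)"""
    s=r.state();p=np.array(s["ee_pos"]);Rm=R.from_rotvec(s["eef_rot"])
    rad=np.degrees(np.arctan2(y,x))
    j=rad+((jaw-rad+90)%180-90) if any180 else jaw
    a=np.radians(j);Y=np.array([np.cos(a),np.sin(a),0]);Z=np.array([0,0,-1.]);X=np.cross(Y,Z)
    T=R.from_matrix(np.c_[X,Y,Z])
    sh=Rm.inv().apply(np.array([x,y,z])-p);tv=np.degrees((Rm.inv()*T).as_rotvec())
    print(f"t={s['t']:.2f} pos",p,"jawyaw %.1f"%np.degrees(np.arctan2(*Rm.apply([0,1,0])[[1,0]])),"w %.4f"%s["gripper_width"],"F",np.round(s["wrist_force"],1),"q6 %.2f"%s["q"][5])
    print(" target jaw %.1f shift"%j,np.round(sh,4),"turn",np.round(tv,2),"len %.3f"%np.linalg.norm(sh))
E
python3 -c "
from h import *
plan(.6485,.1515,.18,17)"
```

```text
t=2.10 pos [ 0.2672 -0.565   0.2313] jawyaw -64.7 w 0.0854 F [-0.1  0.5  0.4] q6 -0.00
 target jaw 17.0 shift [ 0.651  -0.4847  0.0513] turn [  0.     0.   -81.69] len 0.813
```

```bash
python3 -m crank '[[[0.03,-0.022,0],[0,0,-4],0.05],[[0.073,-0.054,0.003],[0,0,-10],0.05],[[0.117,-0.087,0.006],[0,0,-16],0.05],[[0.16,-0.12,0.01],[0,0,-22],0.05],[[0.205,-0.152,0.013],[0,0,-28],0.05]]' 30; python3 -c "
from h import *
plan(.6485,.1515,.18,17)"
```

```text
t: 2.72
ee_pos: [0.3881, -0.3384, 0.2184]
eef_rot: [2.805, 1.414, 0.0]
wrist_force: [1.0, 0.0, -0.6]
gripper_width: 0.0502
t=2.73 pos [ 0.3881 -0.3384  0.2184] jawyaw -36.5 w 0.0502 F [ 1.   0.  -0.6] q6 -0.08
 target jaw 17.0 shift [ 0.5487 -0.0822  0.0383] turn [  0.03   0.01 -53.51] len 0.556
```

```bash
python3 -m crank '[[[0.055,-0.008,0.004],[0,0,-5.5],0.05],[[0.11,-0.0165,0.008],[0,0,-11],0.05],[[0.165,-0.025,0.012],[0,0,-16.5],0.05],[[0.22,-0.033,0.016],[0,0,-22],0.05],[[0.275,-0.041,0.02],[0,0,-27.5],0.05]]'; python3 -c "
from h import *
plan(.6485,.1515,.18,17)"
```

```text
t: 3.35
ee_pos: [0.5196, -0.0914, 0.1985]
eef_rot: [2.385, 2.043, 0.001]
wrist_force: [-0.2, -0.7, 0.0]
gripper_width: 0.0497
t=3.35 pos [ 0.5196 -0.0914  0.1985] jawyaw -8.8 w 0.0497 F [-0.2 -0.7  0. ] q6 -0.02
 target jaw 17.0 shift [0.2598 0.0901 0.0185] turn [  0.06   0.03 -25.83] len 0.276
```

```bash
python3 -m crank '[[[0.055,0.019,0.004],[0,0,-6],0.05],[[0.11,0.038,0.008],[0,0,-12],0.05],[[0.165,0.057,0.012],[0,0,-18],0.05],[[0.22,0.076,0.016],[0,0,-23],0.05],[[0.2598,0.0901,0.0185],[0.06,0.03,-25.8],0.05]]'; python3 - <<'E'
from h import *
plan(.6485,.1515,.12,17)
cv2.imwrite("pics/s1.png",r.capture("scene"))
E
```

```text
t: 3.98
ee_pos: [0.6494, 0.154, 0.1798]
eef_rot: [1.865, 2.528, 0.001]
wrist_force: [0.4, -1.1, 1.5]
gripper_width: 0.05
t=3.98 pos [0.6494 0.154  0.1798] jawyaw 17.2 w 0.0500 F [ 0.4 -1.1  1.5] q6 -0.07
 target jaw 17.0 shift [-0.0022 -0.0016  0.0598] turn [ 0.02 -0.01  0.16] len 0.060
```

View pics/s1.png

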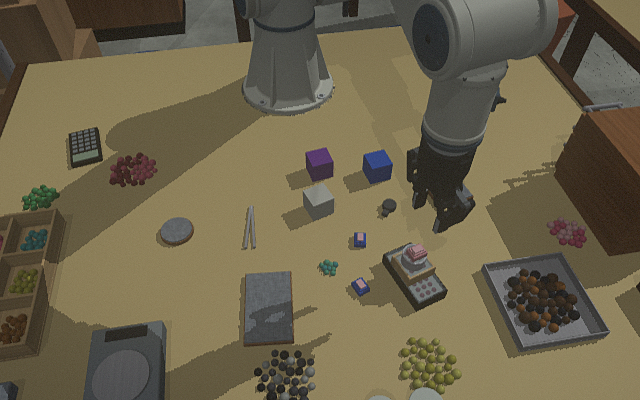

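```bash
python3 -m crank '[[[-0.002,-0.0016,0.02],[0,0,0.1],0.05],[[-0.0022,-0.0016,0.045],[0,0,0.16],0.05],[[-0.0022,-0.0016,0.0598],[0,0,0.16],0.05],[[-0.0022,-0.0016,0.0598],[0,0,0.16],0.05],[[-0.0022,-0.0016,0.0598],[0,0,0.16],0.05]]'; python3 - <<'E'
from h import *
plan(.6485,.1515,.08,17)
for n in("scene","top"): ims[n]=r.capture(n)
p=r.state()["ee_pos"]
overlay([box(p[0],p[1],0,.002,.002,p[2]-.001,p[2]+.001)],"pics/s2.png",{"scene":(385,195,70,90),"top":(215,85,70,90)},5)
E
```

```text
t: 4.65
ee_pos: [0.6511, 0.1554, 0.1207]
eef_rot: [1.865, 2.527, 0.007]
wrist_force: [0.1, -0.0, -0.2]
gripper_width: 0.0501
t=4.65 pos [0.6511 0.1554 0.1207] jawyaw 17.2 w 0.0501 F [ 0.1 -0.  -0.2] q6 -0.07
 target jaw 17.0 shift [-0.003  -0.0038  0.0407] turn [ 0.23 -0.1   0.15] len 0.041
```

View pics/s2.png

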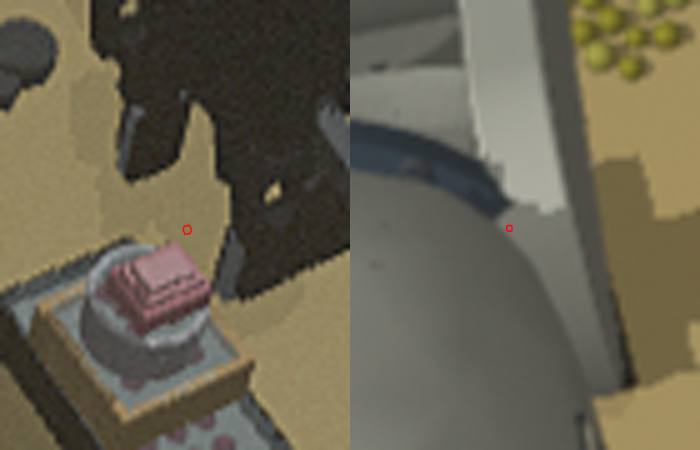

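```bash
python3 - <<'E'
from h import *
plan(.6485,.1515,.08,17)
E
python3 -m crank '[[[-0.003,-0.0038,0.004],[0.2,-0.1,0.1],0.05],[[-0.003,-0.0038,0.014],[0.2,-0.1,0.1],0.05],[[-0.003,-0.0038,0.026],[0.2,-0.1,0.1],0.05],[[-0.003,-0.0038,0.030],[0.2,-0.1,0.1],0.05],[[-0.003,-0.0038,0.030],[0.2,-0.1,0.1],0.05]]'; python3 - <<'E'
from h import *
plan(.6485,.1515,.08,17)
E
```

```text
t=4.75 pos [0.6513 0.1555 0.1209] jawyaw 17.2 w 0.0500 F [-0.4  0.7  0. ] q6 -0.07
 target jaw 17.0 shift [-0.003  -0.004   0.0409] turn [ 0.26 -0.09  0.16] len 0.041
t: 5.38
ee_pos: [0.6483, 0.1515, 0.0902]
eef_rot: [-1.867, -2.526, 0.0]
wrist_force: [-0.1, 0.2, 0.5]
gripper_width: 0.0501
t=5.38 pos [0.6483 0.1515 0.0902] jawyaw 17.1 w 0.0501 F [-0.1  0.2  0.5] q6 -0.07
 target jaw 17.0 shift [-0.0001  0.0002  0.0102] turn [-0.   -0.    0.06] len 0.010
```

```bash
python3 -m crank '[[[0,0,0.006],[0,0,0],0.05],[[0,0,0.0102],[0,0,0],0.05],[[0,0,0.0102],[0,0,0],0.04],[[0,0,0.0102],[0,0,0],0.03],[[0,0,0.0102],[0,0,0],0.02]]' 30;  python3 -m crank '[[[0,0,0],[0,0,0],0.015],[[0,0,0],[0,0,0],0.015],[[0,0,0],[0,0,0],0.015],[[0,0,0],[0,0,0],0.015],[[0,0,0],[0,0,0],0.015]]' 30; python3 - <<'E'
from h import *
plan(.6485,.1515,.08,17)
ims["scene"]=r.capture("scene")
overlay([],"pics/s3.png",{"scene":(385,195,70,90)},6)
E
```

```text
t: 6.0
ee_pos: [0.6486, 0.1516, 0.0804]
eef_rot: [1.867, 2.526, 0.001]
wrist_force: [0.4, -0.4, -0.9]
gripper_width: 0.023
t: 6.62
ee_pos: [0.6486, 0.1516, 0.0803]
eef_rot: [1.867, 2.526, 0.001]
wrist_force: [0.1, -0.2, 0.2]
gripper_width: 0.0233
t=6.62 pos [0.6486 0.1516 0.0803] jawyaw 17.1 w 0.0233 F [ 0.1 -0.2  0.2] q6 -0.07
 target jaw 17.0 shift [-0.0001 -0.0001  0.0003] turn [0.03 0.   0.06] len 0.000
```

View pics/s3.png

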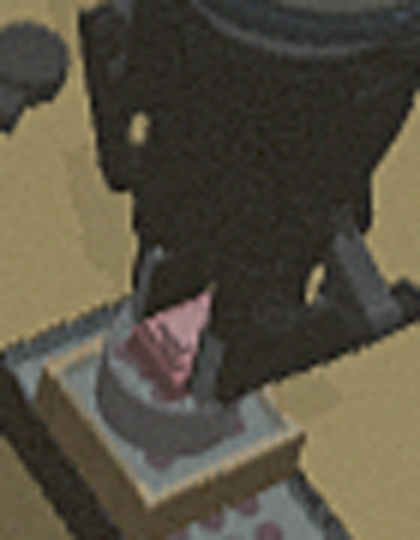

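```bash
python3 -m crank '[[[0,0,-0.01],[0,0,0],0.015],[[0,0,-0.03],[0,0,0],0.015],[[0,0,-0.055],[0,0,0],0.015],[[0,0,-0.07],[0,0,0],0.015],[[0,0,-0.07],[0,0,0],0.015]]'; python3 - <<'E'
from h import *
plan(.4508,.0072,.12,18.3)
ims["scene"]=r.capture("scene")
p=r.state()["ee_pos"];z=p[2]-.0023
x,y=p[:2];a=np.radians(17.1-90)
overlay([np.vstack([box(x,y,a,.030,.024,z,z+.012),box(x,y,a,.024,.018,z+.012,z+.015),box(x,y,a,.018,.012,z+.015,z+.018)])],"pics/s4.png",{"scene":(385,185,70,90)},6)
E
```

```text
t: 7.3
ee_pos: [0.6495, 0.1518, 0.1524]
eef_rot: [1.866, 2.524, 0.005]
wrist_force: [0.3, 0.7, -0.2]
gripper_width: 0.0232
t=7.30 pos [0.6495 0.1518 0.1524] jawyaw 17.1 w 0.0232 F [ 0.3  0.7 -0.2] q6 -0.07
 target jaw 18.3 shift [-0.0799 -0.2325  0.0315] turn [ 0.22  0.02 -1.24] len 0.248
```

View pics/s4.png

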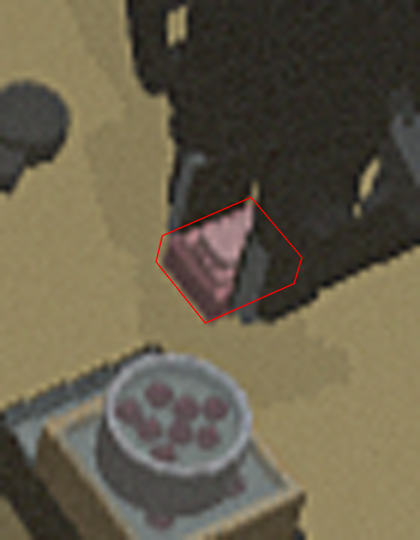

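```bash
python3 -m crank '[[[-0.01,-0.03,0],[0,0,0],0.015],[[-0.027,-0.08,0.002],[0,0,-0.5],0.015],[[-0.044,-0.13,0.006],[0.2,0,-1],0.015],[[-0.062,-0.18,0.015],[0.2,0,-1.2],0.015],[[-0.074,-0.215,0.025],[0.2,0,-1.2],0.015]]'; python3 -m crank '[[[0,0,0],[0,0,0],0.015],[[0,0,0],[0,0,0],0.015],[[0,0,0],[0,0,0],0.015],[[0,0,0],[0,0,0],0.015],[[0,0,0],[0,0,0],0.015]]'; python3 - <<'E'
from h import *
plan(.4508,.0072,.07,18.3)
E
```

```text
t: 7.98
ee_pos: [0.4623, 0.0168, 0.1247]
eef_rot: [-1.84, -2.544, 0.004]
wrist_force: [-0.1, 0.2, -0.5]
gripper_width: 0.0229
t: 8.6
ee_pos: [0.4626, 0.0171, 0.1246]
eef_rot: [-1.839, -2.544, 0.004]
wrist_force: [0.2, 0.5, 0.2]
gripper_width: 0.0229
t=8.60 pos [0.4626 0.0171 0.1246] jawyaw 18.3 w 0.0229 F [0.2 0.5 0.2] q6 -0.28
 target jaw 18.3 shift [-0.0057 -0.0142  0.0547] turn [-0.2  -0.02 -0.02] len 0.057
```

```bash
python3 -m crank '[[[-0.004,-0.01,0.005],[-0.2,0,0],0.015],[[-0.0057,-0.0142,0.02],[-0.2,0,0],0.015],[[-0.0057,-0.0142,0.04],[-0.2,0,0],0.015],[[-0.0057,-0.0142,0.0547],[-0.2,0,0],0.015],[[-0.0057,-0.0142,0.0547],[-0.2,0,0],0.015]]';  python3 - <<'E'
from h import *
plan(.4508,.0072,.053,18.3)
for n in("scene","top"): ims[n]=r.capture(n)
overlay([box(.4508,.0072,np.radians(18.3),.05,.05,.05,.0501)],"pics/s5.png",{"scene":(285,150,70,80),"top":(275,180,70,80)},5)
E
```

```text
t: 9.22
ee_pos: [0.4497, 0.007, 0.069]
eef_rot: [-1.839, -2.544, 0.002]
wrist_force: [0.2, 0.2, -0.3]
gripper_width: 0.0232
t=9.22 pos [0.4497 0.007  0.069 ] jawyaw 18.3 w 0.0232 F [ 0.2  0.2 -0.3] q6 -0.31
 target jaw 18.3 shift [-0.0002  0.0012  0.016 ] turn [-0.13 -0.06 -0.03] len 0.016
```

View pics/s5.png

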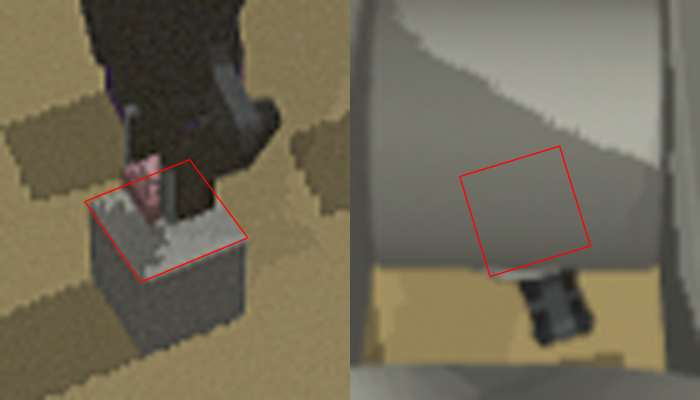

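```bash
python3 -m crank '[[[0,0.0012,0.005],[-0.1,0,0],0.015],[[0,0.0012,0.010],[-0.1,-0.05,0],0.015],[[0,0.0012,0.0145],[-0.1,-0.05,0],0.015],[[0,0.0012,0.016],[-0.1,-0.05,0],0.015],[[0,0.0012,0.0164],[-0.1,-0.05,0],0.015]]';  python3 - <<'E'
from h import *
plan(.4508,.0072,.052,18.3)
E
```

```text
t: 9.95
ee_pos: [0.4518, 0.0075, 0.0536]
eef_rot: [1.84, 2.545, 0.001]
wrist_force: [0.3, 0.4, 0.2]
gripper_width: 0.0226
t=9.95 pos [0.4518 0.0075 0.0536] jawyaw 18.3 w 0.0226 F [0.3 0.4 0.2] q6 -0.31
 target jaw 18.3 shift [ 0.     -0.0011  0.0016] turn [ 0.08  0.03 -0.02] len 0.002
```

```bash
python3 -m crank '[[[0,-0.001,0.0003],[0,0,0],0.015],[[0,-0.001,0.0007],[0,0,0],0.015],[[0,-0.001,0.001],[0,0,0],0.015],[[0,-0.001,0.0014],[0,0,0],0.015],[[0,-0.001,0.0014],[0,0,0],0.015]]';  python3 - <<'E'
from h import *
plan(.4508,.0072,.052,18.3)
E
```

```text
t: 10.58
ee_pos: [0.451, 0.0072, 0.0522]
eef_rot: [1.84, 2.545, 0.001]
wrist_force: [-0.1, -0.9, 0.2]
gripper_width: 0.0232
t=10.57 pos [0.451  0.0072 0.0522] jawyaw 18.3 w 0.0232 F [-0.1 -0.9  0.2] q6 -0.31
 target jaw 18.3 shift [ 0.0001 -0.0002  0.0002] turn [ 0.08  0.03 -0.02] len 0.000
```

No contact force yet, so I'll ease down a bit further.

```bash
python3 -m crank '[[[0,0,0.0003],[0,0,0],0.015],[[0,0,0.0006],[0,0,0],0.015],[[0,0,0.0008],[0,0,0],0.015],[[0,0,0.0008],[0,0,0],0.015],[[0,0,0.0008],[0,0,0],0.015]]';  python3 - <<'E'
from h import *
plan(.4508,.0072,.052,18.3)
E
```

```text
t: 11.2
ee_pos: [0.451, 0.0072, 0.0522]
eef_rot: [1.84, 2.545, 0.001]
wrist_force: [-4.2, 0.2, 14.3]
gripper_width: 0.0232
t=11.20 pos [0.451  0.0072 0.0522] jawyaw 18.3 w 0.0232 F [-4.2  0.2 14.3] q6 -0.31
 target jaw 18.3 shift [ 0.0001 -0.0002  0.0002] turn [ 0.09  0.03 -0.02] len 0.000
```

```bash
python3 -m crank '[[[0,0,-0.0001],[0,0,0],0.03],[[0,0,-0.0001],[0,0,0],0.04],[[0,0,-0.0002],[0,0,0],0.05],[[0,0,-0.003],[0,0,0],0.05],[[0,0,-0.01],[0,0,0],0.05]]';python3 -m crank '[[[0,0,-0.02],[0,0,0],0.05],[[0,0,-0.04],[0,0,0],0.06],[[0,0,-0.06],[0,0,0],0.06],[[0,0,-0.08],[0,0,0],0.07],[[0.0,0,-0.10],[0,0,0],0.07]]';  python3 - <<'E'
from h import *
plan(.645,.15,.12,18.3)
for n in("scene","top"): ims[n]=r.capture(n);cv2.imwrite(f"pics/{n}6.png",ims[n])
overlay([box(.4508,.0072,np.radians(18.3),.05,.05,.05,.0501)],"pics/s6.png",{"scene":(285,150,70,80),"top":(225,100,70,80)},5)
E
```

```text
t: 11.82
ee_pos: [0.4507, 0.0072, 0.0622]
eef_rot: [1.84, 2.546, 0.001]
wrist_force: [-0.5, -0.2, 0.2]
gripper_width: 0.0498
t: 12.45
ee_pos: [0.4506, 0.0072, 0.1634]
eef_rot: [1.84, 2.545, 0.001]
wrist_force: [-0.3, -0.5, -1.3]
gripper_width: 0.0698
t=12.45 pos [0.4506 0.0072 0.1634] jawyaw 18.3 w 0.0698 F [-0.3 -0.5 -1.3] q6 -0.31
 target jaw 18.3 shift [0.0746 0.2293 0.0437] turn [ 0.07  0.03 -0.02] len 0.245
```

View pics/s6.png

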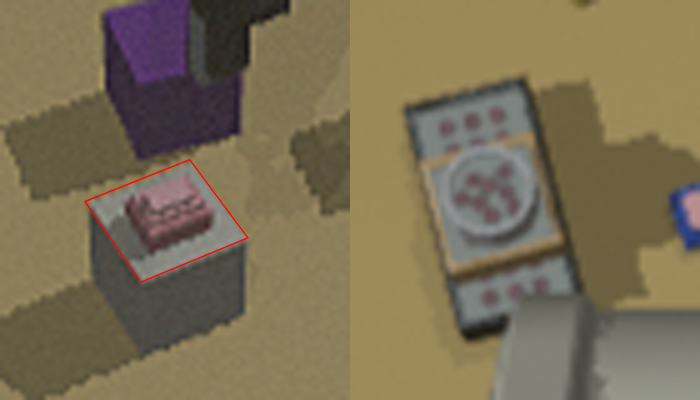

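The stone sits in the middle of the pedestal, centred at about (170,222) in the crop. Next is the round case: find it now that nothing covers it.

```bash
python3 - <<'E'
from h import *
for n in("scene","top"): ims[n]=cv2.imread(f"pics/{n}6.png")
M={};M2={}
for n in("scene","top"):
    for k,MM,c in(("round_case_center",M,(.648,.15,.066)),("square_case_center",M2,(.648,.15,.041))):
        u=proj(n,c)[0]
        for o in r.outline_of(n,k):
            e=o["extent"]
            print(n,k,round(o["p"],2),e)
            if abs(e[0]+e[2]/2-u[0])<8 and abs(e[1]+e[3]/2-u[1])<8 and n not in MM: MM[n]=np.array(o["region"])
sh=lambda p:cyl(p[0],p[1],.044,.054,.078)
for n in M: print(n,*fit({n:M[n]},sh,[.648,.15]))
x,f=fit(M,sh,[.648,.15]);print("round",x,f)
overlay([sh(x)],"pics/s7.png",{"scene":(380,235,70,75),"top":(220,105,70,75)},5)
E
```

```text
scene round_case_center 0.62 [396.6, 245.0, 33.0, 24.6]
scene square_case_center 0.91 [389.5, 252.2, 49.9, 35.7]
top round_case_center 0.52 [245.2, 130.4, 19.0, 20.3]
top square_case_center 0.58 [240.2, 124.6, 28.5, 32.8]
scene [0.6466 0.1496] 0.04414850473403931
top [0.6447 0.1486] 0.05616438388824463
round [0.6454 0.1491] 0.07114222645759583
```

View pics/s7.png

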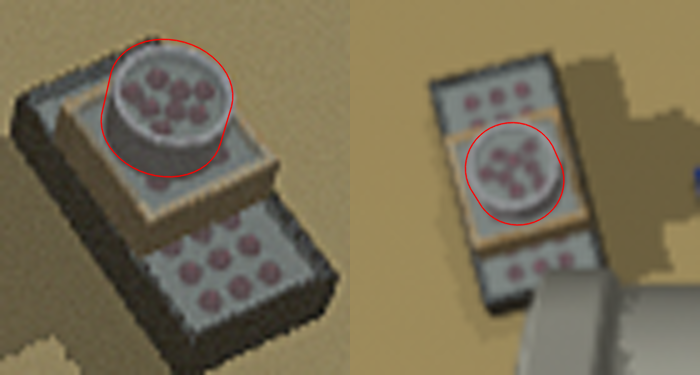

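```bash
python3 - <<'E'
from h import *
plan(.646,.149,.12,18.3)
E
python3 -m crank '[[[0.015,0.04,0],[0,0,0],0.07],[[0.03,0.095,0.005],[0,0,0],0.07],[[0.05,0.15,0.015],[0,0,0],0.07],[[0.065,0.2,0.03],[0,0,0],0.07],[[0.0746,0.2293,0.0437],[0,0,0],0.07]]'; python3 -m crank '[[[0,0,0],[0,0,0],0.07],[[0,0,0],[0,0,0],0.07],[[0,0,0],[0,0,0],0.07],[[0,0,0],[0,0,0],0.07],[[0,0,0],[0,0,0],0.07]]'; python3 - <<'E'
from h import *
plan(.646,.149,.0565,18.3)
E
```

```text
t=12.75 pos [0.4501 0.0072 0.1616] jawyaw 18.3 w 0.0700 F [ 0.  -0.1 -0.3] q6 -0.31
 target jaw 18.3 shift [0.0732 0.2305 0.0416] turn [-0.01  0.   -0.02] len 0.245
t: 13.38
ee_pos: [0.6456, 0.1515, 0.1158]
eef_rot: [-1.839, -2.546, 0.001]
wrist_force: [-0.1, -0.6, -0.4]
gripper_width: 0.0701
t: 14.0
ee_pos: [0.6456, 0.1512, 0.1163]
eef_rot: [-1.84, -2.546, 0.001]
wrist_force: [0.4, -0.7, 0.2]
gripper_width: 0.0698
t=14.00 pos [0.6456 0.1512 0.1163] jawyaw 18.3 w 0.0698 F [ 0.4 -0.7  0.2] q6 -0.09
 target jaw 18.3 shift [-0.0022 -0.0003  0.0598] turn [-0.03 -0.01  0.01] len 0.060
```

```bash
python3 -m crank '[[[-0.0022,-0.0003,0.01],[0,0,0],0.07],[[-0.0022,-0.0003,0.03],[0,0,0],0.07],[[-0.0022,-0.0003,0.05],[0,0,0],0.07],[[-0.0022,-0.0003,0.0595],[0,0,0],0.07],[[-0.0022,-0.0003,0.0595],[0,0,0],0.07]]'; python3 - <<'E'
from h import *
plan(.646,.149,.0565,18.3)
ims["scene"]=r.capture("scene")
overlay([],"pics/s8.png",{"scene":(370,205,90,100)},6)
E
```

```text
t: 14.62
ee_pos: [0.6452, 0.1488, 0.0554]
eef_rot: [-1.839, -2.545, 0.003]
wrist_force: [-0.2, -0.1, 0.2]
gripper_width: 0.07
t=14.62 pos [0.6452 0.1488 0.0554] jawyaw 18.3 w 0.0700 F [-0.2 -0.1  0.2] q6 -0.10
 target jaw 18.3 shift [-0.0001  0.0008 -0.0011] turn [-0.16 -0.02  0.01] len 0.001
```

View pics/s8.png

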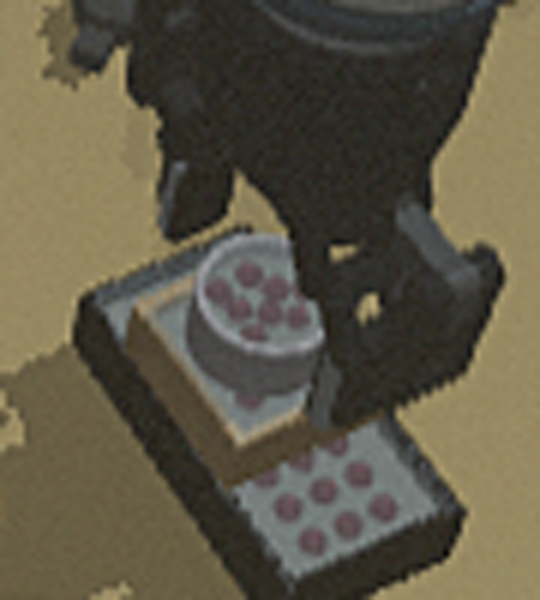

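```bash
python3 -m crank '[[[0,0.0008,-0.0015],[-0.15,0,0],0.07],[[0,0.0008,-0.0015],[-0.15,0,0],0.06],[[0,0.0008,-0.0015],[-0.15,0,0],0.05],[[0,0.0008,-0.0015],[-0.15,0,0],0.045],[[0,0.0008,-0.0015],[-0.15,0,0],0.04]]' 30;  python3 -m crank '[[[0,0,0],[0,0,0],0.035],[[0,0,0],[0,0,0],0.035],[[0,0,0],[0,0,0],0.035],[[0,0,0],[0,0,0],0.035],[[0,0,0],[0,0,0],0.035]]' 40; python3 - <<'E'
from h import *
plan(.46,-.2935,.13,18.3)
E
```

```text
t: 15.3
ee_pos: [0.6467, 0.1493, 0.0582]
eef_rot: [1.839, 2.546, 0.002]
wrist_force: [-0.4, -0.5, 4.5]
gripper_width: 0.0427
t: 15.92
ee_pos: [0.6467, 0.1492, 0.0583]
eef_rot: [1.839, 2.546, 0.002]
wrist_force: [-0.9, -0.9, 3.3]
gripper_width: 0.0428
t=15.93 pos [0.6467 0.1492 0.0583] jawyaw 18.3 w 0.0428 F [-0.9 -0.9  3.3] q6 -0.10
 target jaw 18.3 shift [-0.3617 -0.3163 -0.0723] turn [ 0.09 -0.01  0.01] len 0.486
```

```bash
python3 -m crank '[[[0,0,-0.008],[0,0,0],0.035],[[0,0,-0.025],[0,0,0],0.035],[[0,0,-0.05],[0,0,0],0.035],[[0,0,-0.072],[0,0,0],0.035],[[0,0,-0.072],[0,0,0],0.035]]'; python3 - <<'E'
from h import *
plan(.46,-.2935,.13,18.3)
ims["scene"]=r.capture("scene")
p=r.state()["ee_pos"];z=p[2]-.0043
overlay([cyl(p[0],p[1],.044,z,z+.024)],"pics/s9.png",{"scene":(370,185,90,100)},6)
cv2.imwrite("pics/scene9.png",ims["scene"])
E
```

```text
t: 16.55
ee_pos: [0.6482, 0.1496, 0.1331]
eef_rot: [1.837, 2.543, 0.008]
wrist_force: [0.9, 0.4, -0.0]
gripper_width: 0.0422
t=16.55 pos [0.6482 0.1496 0.1331] jawyaw 18.3 w 0.0422 F [ 0.9  0.4 -0. ] q6 -0.10
 target jaw 18.3 shift [-0.3615 -0.3179  0.0012] turn [0.36 0.02 0.01] len 0.481
```

View pics/s9.png

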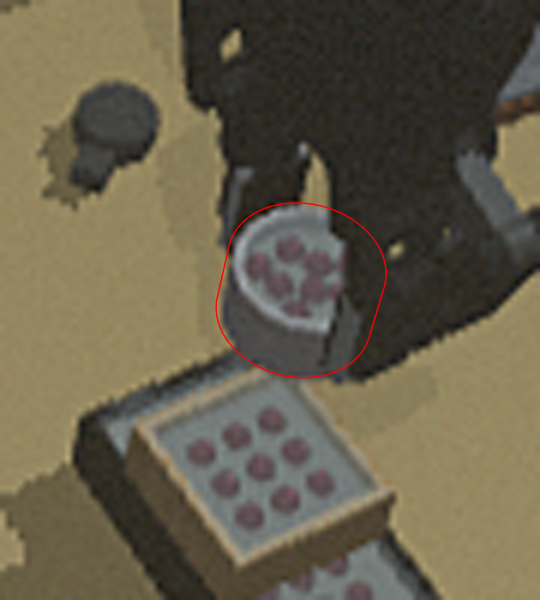

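```bash
python3 -m crank '[[[-0.025,-0.022,0],[0.3,0,0],0.035],[[-0.06,-0.053,0],[0.3,0,0],0.035],[[-0.1,-0.088,0],[0.3,0,0],0.035],[[-0.14,-0.123,0],[0.3,0,0],0.035],[[-0.18,-0.158,0],[0.3,0,0],0.035]]';python3 - <<'E'
from h import *
plan(.46,-.2935,.12,18.3)
E
```

```text
t: 17.23
ee_pos: [0.5524, -0.0725, 0.13]
eef_rot: [-1.838, -2.545, 0.003]
wrist_force: [-0.1, -0.9, -0.7]
gripper_width: 0.0422
t=17.23 pos [ 0.5524 -0.0725  0.13  ] jawyaw 18.3 w 0.0422 F [-0.1 -0.9 -0.7] q6 -0.45
 target jaw 18.3 shift [-0.1808 -0.1572  0.0104] turn [-0.14 -0.02  0.02] len 0.240
```

```bash
python3 -m crank '[[[-0.035,-0.03,0],[0,0,0],0.035],[[-0.075,-0.065,0],[0,0,0],0.035],[[-0.115,-0.1,0],[0,0,0],0.035],[[-0.15,-0.13,0.003],[-0.1,0,0],0.035],[[-0.175,-0.152,0.006],[-0.1,0,0],0.035]]';python3 -m crank '[[[0,0,0],[0,0,0],0.035],[[0,0,0],[0,0,0],0.035],[[0,0,0],[0,0,0],0.035],[[0,0,0],[0,0,0],0.035],[[0,0,0],[0,0,0],0.035]]'; python3 - <<'E'
from h import *
plan(.46,-.2935,.04,18.3)
E
```

```text
t: 17.85
ee_pos: [0.4616, -0.2878, 0.1234]
eef_rot: [-1.84, -2.544, 0.001]
wrist_force: [0.5, 0.5, -0.2]
gripper_width: 0.0428
t: 18.48
ee_pos: [0.462, -0.2873, 0.1235]
eef_rot: [-1.839, -2.545, 0.001]
wrist_force: [0.0, -0.9, -0.8]
gripper_width: 0.0424
t=18.48 pos [ 0.462  -0.2873  0.1235] jawyaw 18.3 w 0.0424 F [ 0.  -0.9 -0.8] q6 -0.88
 target jaw 18.3 shift [-0.0054 -0.0037  0.0835] turn [-0.08 -0.07  0.01] len 0.084
```

```bash
python3 -m crank '[[[-0.003,-0.002,0.012],[0,0,0],0.035],[[-0.0054,-0.0037,0.035],[-0.1,-0.1,0],0.035],[[-0.0054,-0.0037,0.065],[-0.1,-0.1,0],0.035],[[-0.0054,-0.0037,0.09],[-0.1,-0.1,0],0.035],[[-0.0054,-0.0037,0.0985],[-0.1,-0.1,0],0.035]]';python3 -m crank '[[[0,0,0],[0,0,0],0.035],[[0,0,0],[0,0,0],0.035],[[0,0,0],[0,0,0],0.035],[[0,0,0],[0,0,0],0.035],[[0,0,0],[0,0,0],0.035]]'; python3 - <<'E'
from h import *
plan(.46,-.2935,.0165,18.3)
for n in("scene","top"): ims[n]=r.capture(n)
p=r.state()["ee_pos"];z=p[2]-.0043
overlay([cyl(.46,-.2935,.068,.012,.0121),cyl(p[0],p[1],.044,z,z+.024)],"pics/s10.png",{"scene":(140,190,75,75),"top":(395,185,75,75)},5)
E
```

```text
t: 19.1
ee_pos: [0.4588, -0.2929, 0.0231]
eef_rot: [-1.838, -2.545, 0.0]
wrist_force: [-0.3, 0.0, -0.1]
gripper_width: 0.0426
t: 19.73
ee_pos: [0.459, -0.293, 0.0234]
eef_rot: [-1.839, -2.545, 0.0]
wrist_force: [0.0, -0.5, -1.0]
gripper_width: 0.0425
t=19.73 pos [ 0.459  -0.293   0.0234] jawyaw 18.3 w 0.0425 F [ 0.  -0.5 -1. ] q6 -0.89
 target jaw 18.3 shift [-0.0008  0.0008  0.0069] turn [-0.07 -0.07  0.01] len 0.007
```

View pics/s10.png

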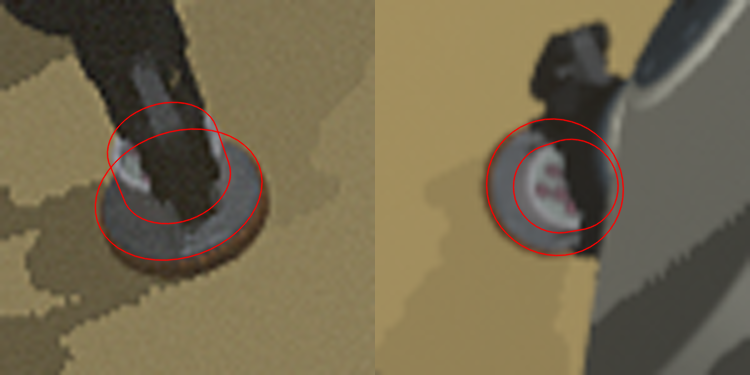

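```bash
python3 -m crank '[[[-0.0008,0.0008,0.002],[-0.1,-0.1,0],0.035],[[-0.0008,0.0008,0.004],[-0.1,-0.1,0],0.035],[[-0.0008,0.0008,0.0058],[-0.1,-0.1,0],0.035],[[-0.0008,0.0008,0.0066],[-0.1,-0.1,0],0.035],[[-0.0008,0.0008,0.0066],[-0.1,-0.1,0],0.035]]'; python3 - <<'E'
from h import *
plan(.46,-.2935,.0165,18.3)
E
python3 -m crank '[[[0,0,0.0003],[0,0,0],0.035],[[0,0,0.0006],[0,0,0],0.035],[[0,0,0.0008],[0,0,0],0.035],[[0,0,0.0008],[0,0,0],0.035],[[0,0,0.0008],[0,0,0],0.035]]'
```

```text
t: 20.45
ee_pos: [0.4598, -0.2935, 0.0165]
eef_rot: [1.84, 2.546, 0.0]
wrist_force: [-1.0, -0.2, -0.9]
gripper_width: 0.0427
t=20.45 pos [ 0.4598 -0.2935  0.0165] jawyaw 18.3 w 0.0427 F [-1.  -0.2 -0.9] q6 -0.89
 target jaw 18.3 shift [-0.0001  0.0001  0.    ] turn [0.01 0.01 0.01] len 0.000
t: 21.08
ee_pos: [0.4599, -0.2935, 0.0163]
eef_rot: [1.839, 2.546, 0.0]
wrist_force: [-1.7, 1.1, 6.1]
gripper_width: 0.0426
```

```bash
python3 -m crank '[[[0,0,0],[0,0,0],0.05],[[0,0,0],[0,0,0],0.06],[[0,0,0],[0,0,0],0.07],[[0,0,-0.003],[0,0,0],0.07],[[0,0,-0.012],[0,0,0],0.07]]';python3 -m crank '[[[0,0,-0.02],[0,0,0],0.07],[[0,0,-0.045],[0,0,0],0.07],[[0,0,-0.075],[0,0,0],0.08],[[0,0,-0.1],[0,0,0],0.085],[[0.03,0.02,-0.12],[0,0,0],0.085]]'; python3 - <<'E'
from h import *
plan(.645,.15,.12,18.3)
for n in("scene","top"): ims[n]=r.capture(n);cv2.imwrite(f"pics/{n}11.png",ims[n])
overlay([cyl(.46,-.2935,.068,.012,.0121),cyl(.46,-.2935,.044,.012,.036)],"pics/s11.png",{"scene":(140,190,75,75),"top":(395,185,75,75)},5)
M={}
for n in("scene","top"):
    u=proj(n,(.648,.15,.041))[0]
    for o in r.outline_of(n,"square_case_center"):
        e=o["extent"];print(n,round(o["p"],2),e)
        if abs(e[0]+e[2]/2-u[0])<8 and abs(e[1]+e[3]/2-u[1])<8 and n not in M: M[n]=np.array(o["region"])
sh=lambda p:box(*p,.058,.058,.028,.054)
for n in M: print(n,*fit({n:M[n]},sh,[.648,.15,.2]))
x,f=fit(M,sh,[.648,.15,.2]);print("sq",x,f)
overlay([sh(x)],"pics/s12.png",{"scene":(380,235,70,75),"top":(220,105,70,75)},5)
E
```

```text
t: 21.7
ee_pos: [0.4596, -0.2933, 0.0283]
eef_rot: [-1.839, -2.546, -0.0]
wrist_force: [0.5, 0.8, -0.6]
gripper_width: 0.07
t: 22.32
ee_pos: [0.4696, -0.2598, 0.1503]
eef_rot: [1.842, 2.543, 0.0]
wrist_force: [0.2, 0.4, -0.1]
gripper_width: 0.0852
t=22.32 pos [ 0.4696 -0.2598  0.1503] jawyaw 18.2 w 0.0852 F [ 0.2  0.4 -0.1] q6 -0.83
 target jaw 18.3 shift [0.3347 0.2944 0.0301] turn [ 0.07  0.09 -0.12] len 0.447
scene 0.72 [310.8, 181.7, 17.0, 21.0]
scene 0.57 [388.8, 243.9, 50.2, 43.9]
top 0.63 [238.2, 127.2, 29.6, 28.6]
scene [0.6472 0.1512 0.3054] 0.03370386362075806
top [0.6461 0.1507 0.3047] 0.045932650566101074
sq [0.6469 0.1509 0.3045] 0.044539183378219604
```

View pics/s11.png

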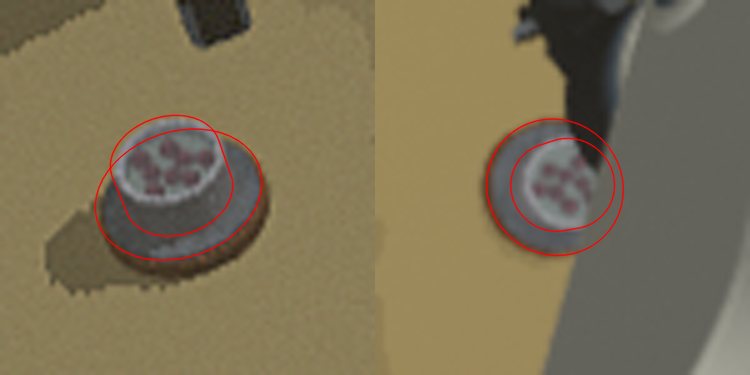

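View pics/s12.png

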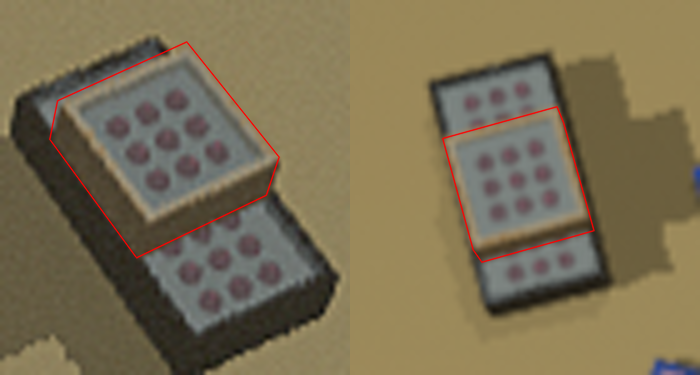

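```bash
python3 - <<'E'
from h import *
plan(.6469,.1509,.12,17.5)
E
python3 -m crank '[[[0.035,0.03,0],[0,0,0],0.085],[[0.075,0.067,0],[0,0,0],0.085],[[0.115,0.103,0],[0,0,0],0.085],[[0.155,0.138,0],[0,0,0.5],0.085],[[0.195,0.173,0],[0,0,0.5],0.085]]'; python3 - <<'E'
from h import *
plan(.6469,.1509,.12,17.5)
E
```

```text
t=22.52 pos [ 0.4695 -0.2585  0.1491] jawyaw 18.4 w 0.0852 F [-0.6 -0.4 -0.3] q6 -0.83
 target jaw 17.5 shift [0.3325 0.2975 0.029 ] turn [0.03 0.04 0.89] len 0.447
t: 23.15
ee_pos: [0.5724, -0.018, 0.1483]
eef_rot: [1.849, 2.539, -0.001]
wrist_force: [0.0, -0.5, 0.8]
gripper_width: 0.0851
t=23.15 pos [ 0.5724 -0.018   0.1483] jawyaw 17.9 w 0.0851 F [ 0.  -0.5  0.8] q6 -0.34
 target jaw 17.5 shift [0.1379 0.1228 0.0282] turn [-0.03  0.04  0.36] len 0.187
```

```bash
python3 -m crank '[[[0.04,0.035,0.003],[0,0,0.3],0.085],[[0.08,0.07,0.01],[0,0,0.4],0.085],[[0.115,0.102,0.02],[0,0,0.4],0.085],[[0.134,0.119,0.026],[0,0,0.4],0.085],[[0.134,0.119,0.026],[0,0,0.4],0.085]]'; python3 -m crank '[[[0,0,0],[0,0,0],0.085],[[0,0,0],[0,0,0],0.085],[[0,0,0],[0,0,0],0.085],[[0,0,0],[0,0,0],0.085],[[0,0,0],[0,0,0],0.085]]'; python3 - <<'E'
from h import *
plan(.6469,.1509,.034,17.5)
E
```

```text
t: 23.78
ee_pos: [0.6444, 0.1465, 0.1209]
eef_rot: [-1.856, -2.534, 0.003]
wrist_force: [0.4, -0.7, 0.6]
gripper_width: 0.0852
t: 24.4
ee_pos: [0.6445, 0.1463, 0.1211]
eef_rot: [-1.857, -2.534, 0.003]
wrist_force: [0.5, 0.2, 0.3]
gripper_width: 0.0852
t=24.40 pos [0.6445 0.1463 0.1211] jawyaw 17.5 w 0.0852 F [0.5 0.2 0.3] q6 -0.08
 target jaw 17.5 shift [0.0038 0.0039 0.0871] turn [-0.11  0.05  0.04] len 0.087
```

```bash
python3 -m crank '[[[0.0038,0.0039,0.01],[-0.1,0,0],0.085],[[0.0038,0.0039,0.03],[-0.1,0,0],0.085],[[0.0038,0.0039,0.055],[-0.1,0,0],0.085],[[0.0038,0.0039,0.07],[-0.1,0,0],0.085],[[0.0038,0.0039,0.07],[-0.1,0,0],0.085]]'; python3 -m crank '[[[0,0,0.003],[0,0,0],0.085],[[0,0,0.007],[0,0,0],0.085],[[0,0,0.012],[0,0,0],0.085],[[0,0,0.016],[0,0,0],0.085],[[0,0,0.016],[0,0,0],0.085]]'; python3 - <<'E'
from h import *
plan(.6469,.1509,.034,17.5)
ims["scene"]=r.capture("scene")
overlay([],"pics/s13.png",{"scene":(370,205,90,100)},6)
E
```

```text
t: 25.02
ee_pos: [0.6456, 0.1507, 0.049]
eef_rot: [-1.856, -2.533, 0.005]
wrist_force: [0.0, 0.0, 0.3]
gripper_width: 0.0848
t: 25.65
ee_pos: [0.6454, 0.1507, 0.0327]
eef_rot: [-1.856, -2.533, 0.006]
wrist_force: [0.2, 0.2, 0.0]
gripper_width: 0.0849
t=25.65 pos [0.6454 0.1507 0.0327] jawyaw 17.5 w 0.0849 F [0.2 0.2 0. ] q6 -0.08
 target jaw 17.5 shift [-0.0003  0.0015 -0.0013] turn [-0.23  0.03  0.04] len 0.002
```

View pics/s13.png

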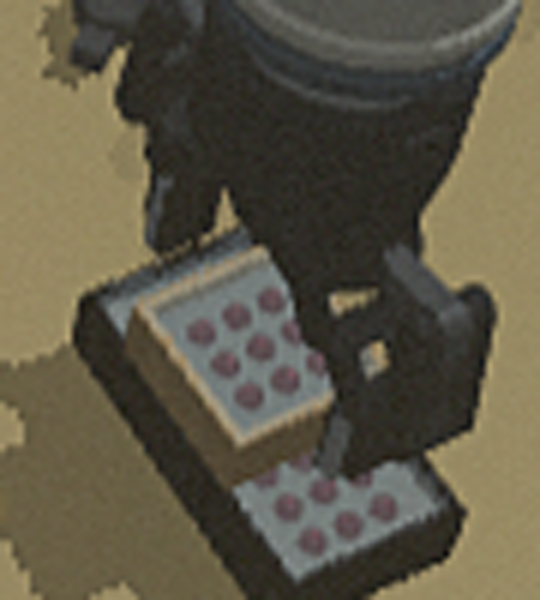

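```bash
python3 -m crank '[[[0,0.0015,-0.0005],[-0.2,0,0],0.085],[[0,0.0015,-0.0005],[-0.2,0,0],0.075],[[0,0.0015,-0.0005],[-0.2,0,0],0.065],[[0,0.0015,-0.0005],[-0.2,0,0],0.058],[[0,0.0015,-0.0005],[-0.2,0,0],0.052]]' 30;  python3 -m crank '[[[0,0,0],[0,0,0],0.05],[[0,0,0],[0,0,0],0.05],[[0,0,0],[0,0,0],0.05],[[0,0,0],[0,0,0],0.05],[[0,0,0],[0,0,0],0.05]]' 40; python3 - <<'E'
from h import *
plan(.6469,.1509,.034,17.5)
E
```

```text
t: 26.32
ee_pos: [0.6471, 0.1512, 0.0337]
eef_rot: [1.856, 2.534, -0.0]
wrist_force: [-0.3, -1.1, 3.1]
gripper_width: 0.0572
t: 26.95
ee_pos: [0.6471, 0.1512, 0.0337]
eef_rot: [1.856, 2.534, -0.0]
wrist_force: [-0.9, 0.6, 3.5]
gripper_width: 0.0571
t=26.95 pos [0.6471 0.1512 0.0337] jawyaw 17.5 w 0.0571 F [-0.9  0.6  3.5] q6 -0.08
 target jaw 17.5 shift [-0.0002 -0.0003 -0.0003] turn [0.   0.03 0.04] len 0.000
```

```bash
python3 -m crank '[[[0,0,-0.006],[0,0,0],0.05],[[0,0,-0.02],[0,0,0],0.05],[[0,0,-0.042],[0,0,0],0.05],[[0,0,-0.065],[0,0,0],0.05],[[0,0,-0.07],[0,0,0],0.05]]'; python3 - <<'E'
from h import *
plan(.451,.295,.1,12)
ims["scene"]=r.capture("scene")
p=r.state()["ee_pos"];z=p[2]-.0057
overlay([box(p[0],p[1],np.radians(17.5),.058,.058,z,z+.026)],"pics/s14.png",{"scene":(370,195,90,100)},6)
E
```

```text
t: 27.58
ee_pos: [0.6486, 0.1516, 0.1068]
eef_rot: [1.855, 2.532, 0.005]
wrist_force: [-0.2, -0.2, -0.6]
gripper_width: 0.0573
t=27.57 pos [0.6486 0.1516 0.1068] jawyaw 17.5 w 0.0573 F [-0.2 -0.2 -0.6] q6 -0.08
 target jaw 12.0 shift [ 0.1963 -0.1452  0.006 ] turn [0.25 0.04 5.54] len 0.244
```

View pics/s14.png

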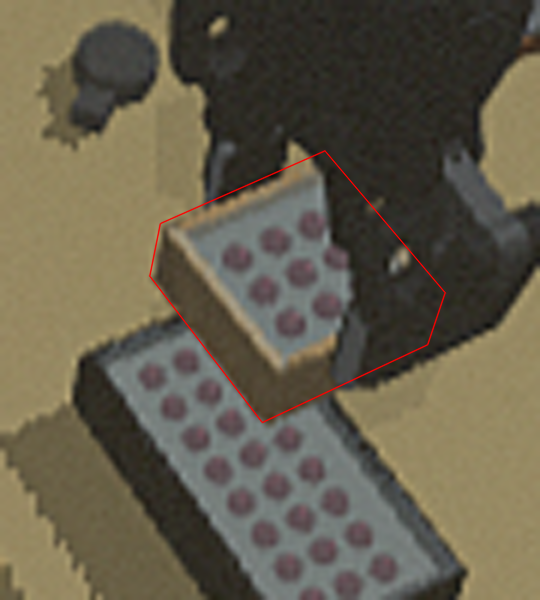

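```bash
python3 -m crank '[[[0.02,-0.015,0],[0.2,0,0.5],0.05],[[0.055,-0.041,0],[0.2,0,1.5],0.05],[[0.1,-0.074,0],[0.2,0,3],0.05],[[0.145,-0.107,0],[0.2,0,4.5],0.05],[[0.18,-0.133,0.003],[0.2,0,5.5],0.05]]';python3 -m crank '[[[0,0,0],[0,0,0],0.05],[[0,0,0],[0,0,0],0.05],[[0,0,0],[0,0,0],0.05],[[0,0,0],[0,0,0],0.05],[[0,0,0],[0,0,0],0.05]]'; python3 - <<'E'
from h import *
plan(.451,.295,.028,12)
E
```

```text
t: 28.25
ee_pos: [0.4651, 0.2838, 0.1024]
eef_rot: [1.977, 2.442, -0.001]
wrist_force: [0.9, 0.6, -1.0]
gripper_width: 0.057
t: 28.88
ee_pos: [0.4656, 0.2834, 0.1023]
eef_rot: [1.978, 2.441, -0.001]
wrist_force: [0.2, -0.8, -0.7]
gripper_width: 0.057
t=28.88 pos [0.4656 0.2834 0.1023] jawyaw 12.0 w 0.0570 F [ 0.2 -0.8 -0.7] q6 0.34
 target jaw 12.0 shift [ 0.0144 -0.0118  0.0743] turn [-0.03  0.04 -0.03] len 0.077
```

```bash
python3 -m crank '[[[0.006,-0.005,0.005],[0,0,0],0.05],[[0.0144,-0.0118,0.025],[0,0,0],0.05],[[0.0144,-0.0118,0.05],[0,0,0],0.05],[[0.0144,-0.0118,0.07],[0,0,0],0.05],[[0.0144,-0.0118,0.0743],[0,0,0],0.05]]';python3 -m crank '[[[0,0,0],[0,0,0],0.05],[[0,0,0],[0,0,0],0.05],[[0,0,0],[0,0,0],0.05],[[0,0,0],[0,0,0],0.05],[[0,0,0],[0,0,0],0.05]]'; python3 - <<'E'
from h import *
plan(.451,.295,.0177,12)
for n in("scene","top"): ims[n]=r.capture(n)
p=r.state()["ee_pos"];z=p[2]-.0057
overlay([box(.451,.295,np.radians(12),.082,.082,.012,.0121),box(p[0],p[1],np.radians(12),.058,.058,z,z+.026)],"pics/s15.png",{"scene":(410,145,75,75),"top":(155,190,75,75)},5)
E
```

```text
t: 29.5
ee_pos: [0.4499, 0.2946, 0.0267]
eef_rot: [-1.977, -2.441, 0.005]
wrist_force: [0.4, -0.8, -0.7]
gripper_width: 0.0571
t: 30.12
ee_pos: [0.45, 0.2947, 0.0269]
eef_rot: [-1.977, -2.441, 0.005]
wrist_force: [0.6, -0.5, -1.2]
gripper_width: 0.0572
t=30.12 pos [0.45   0.2947 0.0269] jawyaw 12.0 w 0.0572 F [ 0.6 -0.5 -1.2] q6 0.37
 target jaw 12.0 shift [0.0001 0.0011 0.0092] turn [-0.15  0.08 -0.02] len 0.009
```

View pics/s15.png

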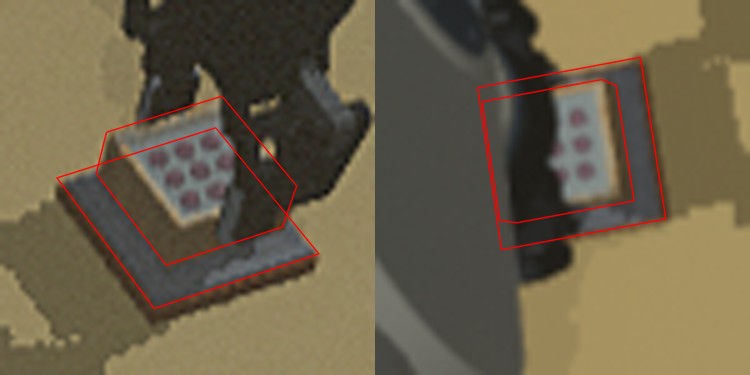

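```bash
python3 -m crank '[[[0,0.0011,0.002],[-0.1,0.1,0],0.05],[[0,0.0011,0.005],[-0.15,0.1,0],0.05],[[0,0.0011,0.0075],[-0.15,0.1,0],0.05],[[0,0.0011,0.0085],[-0.15,0.1,0],0.05],[[0,0.0011,0.0088],[-0.15,0.1,0],0.05]]'; python3 - <<'E'
from h import *
plan(.451,.295,.0177,12)
E
python3 -m crank '[[[0,0,0.0003],[0,0,0],0.05],[[0,0,0.0006],[0,0,0],0.05],[[0,0,0.0008],[0,0,0],0.05],[[0,0,0.0008],[0,0,0],0.05],[[0,0,0.0008],[0,0,0],0.05]]'
```

```text
t: 30.85
ee_pos: [0.4509, 0.2948, 0.0178]
eef_rot: [-1.977, -2.441, 0.0]
wrist_force: [0.2, -0.1, -0.4]
gripper_width: 0.0569
t=30.85 pos [0.4509 0.2948 0.0178] jawyaw 12.0 w 0.0569 F [ 0.2 -0.1 -0.4] q6 0.37
 target jaw 12.0 shift [0.0002 0.0001 0.0001] turn [-0.02 -0.01 -0.02] len 0.000
t: 31.48
ee_pos: [0.451, 0.2948, 0.0177]
eef_rot: [-1.977, -2.441, 0.0]
wrist_force: [-1.9, -1.1, 8.2]
gripper_width: 0.057
```

Contact at the expected height. Release, rise and measure the long case.

```bash
python3 -m crank '[[[0,0,0],[0,0,0],0.065],[[0,0,0],[0,0,0],0.075],[[0,0,0],[0,0,0],0.085],[[0,0,-0.003],[0,0,0],0.085],[[0,0,-0.012],[0,0,0],0.085]]';python3 -m crank '[[[0,0,-0.02],[0,0,0],0.085],[[0,0,-0.045],[0,0,0],0.085],[[0,0,-0.075],[0,0,0],0.085],[[0,0,-0.1],[0,0,0],0.085],[[0,0,-0.12],[0,0,0],0.085]]'; python3 - <<'E'
from h import *
for n in("scene","top"): ims[n]=r.capture(n);cv2.imwrite(f"pics/{n}16.png",ims[n])
overlay([box(.451,.295,np.radians(12),.082,.082,.012,.0121),box(.451,.295,np.radians(12),.058,.058,.012,.038)],"pics/s16.png",{"scene":(410,145,75,75),"top":(155,190,75,75)},5)
M={}
for n in("scene","top"):
    u=proj(n,(.648,.15,.014))[0]
    for o in r.outline_of(n,"long_case_center"):
        e=o["extent"];print(n,round(o["p"],2),e)
        if abs(e[0]+e[2]/2-u[0])<8 and abs(e[1]+e[3]/2-u[1])<8 and n not in M: M[n]=np.array(o["region"])
sh=lambda p:box(*p,.12,.064,0,.028)
for n in M: print(n,*fit({n:M[n]},sh,[.648,.15,.2]))
x,f=fit(M,sh,[.648,.15,.2]);print("long",x,np.degrees(x[2]),f)
overlay([sh(x)],"pics/s17.png",{"scene":(375,230,75,85),"top":(217,100,75,85)},5)
plan(x[0],x[1],.12,np.degrees(x[2])+90)
E
```

```text
t: 32.1
ee_pos: [0.4506, 0.2946, 0.0297]
eef_rot: [-1.977, -2.441, 0.002]
wrist_force: [-0.5, -0.2, -0.6]
gripper_width: 0.0853
t: 32.72
ee_pos: [0.4511, 0.2948, 0.1516]
eef_rot: [-1.977, -2.441, -0.001]
wrist_force: [1.5, -0.3, 0.2]
gripper_width: 0.0851
scene 0.84 [383.9, 239.5, 68.5, 71.6]
scene 0.52 [305.5, 186.3, 28.0, 34.3]
top 0.69 [235.9, 117.6, 38.5, 49.3]
top [0.6539 0.1534 0.2914] 0.04645055532455444
long [0.6539 0.1534 0.2914] 16.695627544841173 0.04645055532455444
t=32.92 pos [0.4508 0.2947 0.15  ] jawyaw 12.0 w 0.0853 F [ 0.3  0.  -0.1] q6 0.37
 target jaw -73.3 shift [-0.1804  0.1693  0.0299] turn [-0.02  0.   85.28] len 0.249
```

View pics/s16.png

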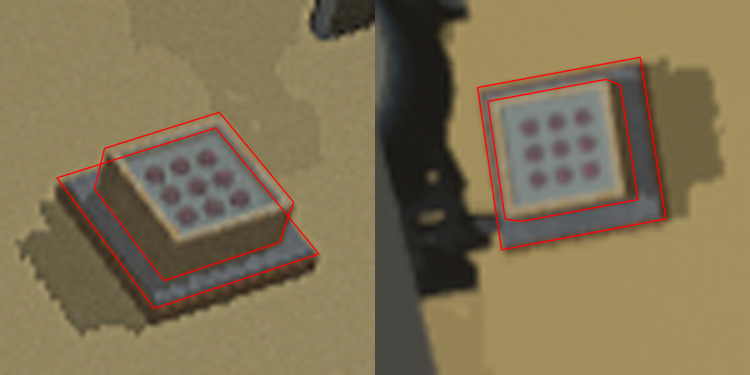

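View pics/s17.png

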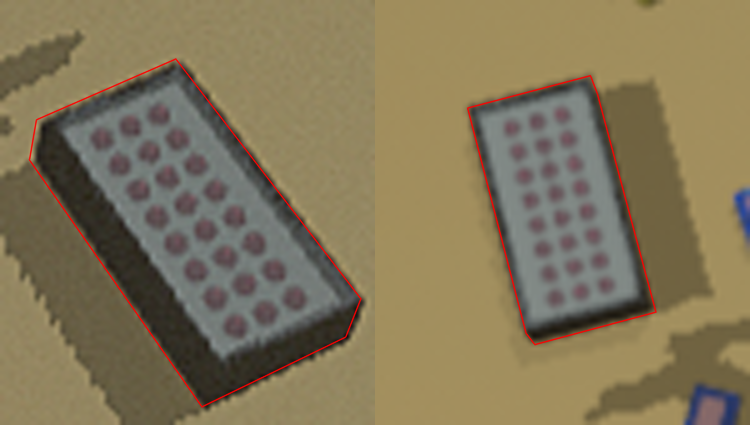

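```bash
python3 -m crank '[[[-0.02,0.019,0],[0,0,8],0.085],[[-0.04,0.038,0],[0,0,17],0.085],[[-0.06,0.057,0],[0,0,26],0.085],[[-0.08,0.076,0],[0,0,35],0.085],[[-0.1,0.094,0],[0,0,44],0.085]]'; python3 - <<'E'
from h import *
plan(.6535,.1534,.10,-73.3)
E
```

```text
t: 33.55
ee_pos: [0.5635, 0.2155, 0.1484]
eef_rot: [-2.751, -1.515, 0.004]
wrist_force: [0.7, -0.3, -0.1]
gripper_width: 0.0852
t=33.55 pos [0.5635 0.2155 0.1484] jawyaw -32.3 w 0.0852 F [ 0.7 -0.3 -0.1] q6 0.93
 target jaw -73.3 shift [-0.0043  0.1093  0.0483] turn [-0.06  0.13 40.98] len 0.120
```

```bash
python3 -m crank '[[[-0.001,0.024,0.005],[0,0,8.5],0.085],[[-0.002,0.048,0.015],[0,0,17],0.085],[[-0.003,0.072,0.025],[0,0,25.5],0.085],[[-0.004,0.095,0.035],[0,0,34],0.085],[[-0.0043,0.1093,0.04],[0,0,41],0.085]]'; python3 -m crank '[[[0,0,0],[0,0,0],0.085],[[0,0,0],[0,0,0],0.085],[[0,0,0],[0,0,0],0.085],[[0,0,0],[0,0,0],0.085],[[0,0,0],[0,0,0],0.085]]'; python3 - <<'E'
from h import *
plan(.6535,.1534,.04,-73.3)
E
```

```text
t: 34.17
ee_pos: [0.6532, 0.1524, 0.1059]
eef_rot: [3.109, 0.448, -0.008]
wrist_force: [-0.1, -0.4, -0.6]
gripper_width: 0.085
t: 34.8
ee_pos: [0.6531, 0.1527, 0.1062]
eef_rot: [3.109, 0.449, -0.008]
wrist_force: [0.3, 0.1, -0.1]
gripper_width: 0.0849
t=34.80 pos [0.6531 0.1527 0.1062] jawyaw -73.6 w 0.0849 F [ 0.3  0.1 -0.1] q6 1.51
 target jaw -73.3 shift [ 0.0009 -0.0006  0.0662] turn [-0.01  0.28 -0.27] len 0.066
```

```bash
python3 -m crank '[[[0.0009,-0.0006,0.01],[0,0.3,-0.3],0.085],[[0.0009,-0.0006,0.03],[0,0.3,-0.3],0.085],[[0.0009,-0.0006,0.055],[0,0.3,-0.3],0.085],[[0.0009,-0.0006,0.07],[0,0.3,-0.3],0.085],[[0.0009,-0.0006,0.07],[0,0.3,-0.3],0.085]]'; python3 - <<'E'
from h import *
plan(.6535,.1534,.005,-73.3)
ims["scene"]=r.capture("scene")
overlay([],"pics/s18.png",{"scene":(360,205,110,110)},5)
E
```

```text
t: 35.42
ee_pos: [0.6522, 0.1531, 0.0342]
eef_rot: [3.108, 0.457, -0.004]
wrist_force: [0.1, -0.6, -0.1]
gripper_width: 0.0852
t=35.42 pos [0.6522 0.1531 0.0342] jawyaw -73.3 w 0.0852 F [ 0.1 -0.6 -0.1] q6 1.51
 target jaw -73.3 shift [0.0014 0.0001 0.0292] turn [-0.02  0.16  0.03] len 0.029
```

View pics/s18.png

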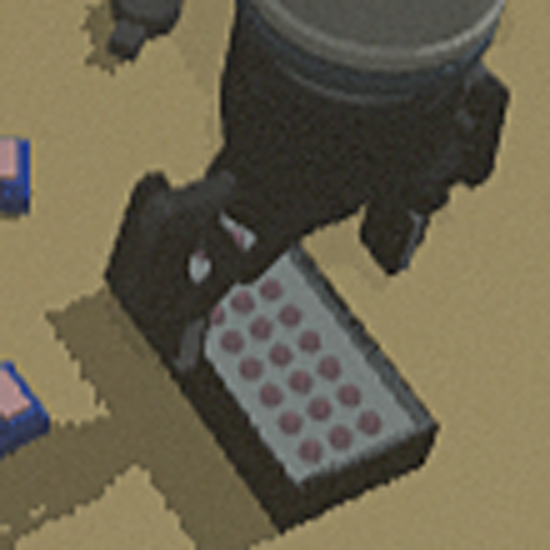

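```bash
python3 -m crank '[[[0.0014,0,0.006],[0,0.15,0],0.085],[[0.0014,0,0.014],[0,0.15,0],0.085],[[0.0014,0,0.023],[0,0.15,0],0.085],[[0.0014,0,0.0285],[0,0.15,0],0.085],[[0.0014,0,0.0285],[0,0.15,0],0.085]]'; python3 - <<'E'
from h import *
plan(.6535,.1534,.005,-73.3)
E
python3 -m crank '[[[0,0,0],[0,0,0],0.08],[[0,0,0],[0,0,0],0.074],[[0,0,0],[0,0,0],0.068],[[0,0,0],[0,0,0],0.062],[[0,0,0],[0,0,0],0.058]]' 40;  python3 -m crank '[[[0,0,0],[0,0,0],0.055],[[0,0,0],[0,0,0],0.055],[[0,0,0],[0,0,0],0.055],[[0,0,0],[0,0,0],0.055],[[0,0,0],[0,0,0],0.055]]' 50; python3 - <<'E'
from h import *
plan(.6535,.1534,.005,-73.3)
E
```

```text
t: 36.1
ee_pos: [0.654, 0.1536, 0.0063]
eef_rot: [-3.108, -0.457, -0.001]
wrist_force: [0.4, -0.3, 0.1]
gripper_width: 0.0851
t=36.10 pos [0.654  0.1536 0.0063] jawyaw -73.3 w 0.0851 F [ 0.4 -0.3  0.1] q6 1.51
 target jaw -73.3 shift [-0.0005  0.0001  0.0013] turn [-0.02 -0.03  0.04] len 0.001
t: 36.72
ee_pos: [0.6543, 0.1537, 0.0068]
eef_rot: [-3.108, -0.457, -0.002]
wrist_force: [-1.7, -0.4, 5.5]
gripper_width: 0.0631
t: 37.35
ee_pos: [0.6543, 0.1537, 0.0068]
eef_rot: [-3.108, -0.457, -0.002]
wrist_force: [-1.8, 0.0, 5.4]
gripper_width: 0.0624
t=37.35 pos [0.6543 0.1537 0.0068] jawyaw -73.3 w 0.0624 F [-1.8  0.   5.4] q6 1.51
 target jaw -73.3 shift [-0.0008  0.0001  0.0018] turn [-0.02 -0.07  0.03] len 0.002
```

```bash
python3 -m crank '[[[0,0,-0.005],[0,0,0],0.055],[[0,0,-0.018],[0,0,0],0.055],[[0,0,-0.04],[0,0,0],0.055],[[0,0,-0.06],[0,0,0],0.055],[[0,0,-0.065],[0,0,0],0.055]]' 60; python3 - <<'E'
from h import *
plan(.6668,-.124,.08,84.2)
ims["scene"]=r.capture("scene")
p=r.state()["ee_pos"];z=p[2]-.0068
overlay([box(p[0],p[1],np.radians(16.7),.12,.064,z,z+.028)],"pics/s19.png",{"scene":(360,205,110,110)},5)
E
```

```text
t: 37.98
ee_pos: [0.6556, 0.1539, 0.0746]
eef_rot: [-3.107, -0.457, -0.008]
wrist_force: [0.9, -0.3, -2.5]
gripper_width: 0.0626
t=37.98 pos [0.6556 0.1539 0.0746] jawyaw -73.3 w 0.0626 F [ 0.9 -0.3 -2.5] q6 1.51
 target jaw -95.8 shift [-0.0693  0.2694 -0.0057] turn [-0.06 -0.29 22.53] len 0.278
```

View pics/s19.png

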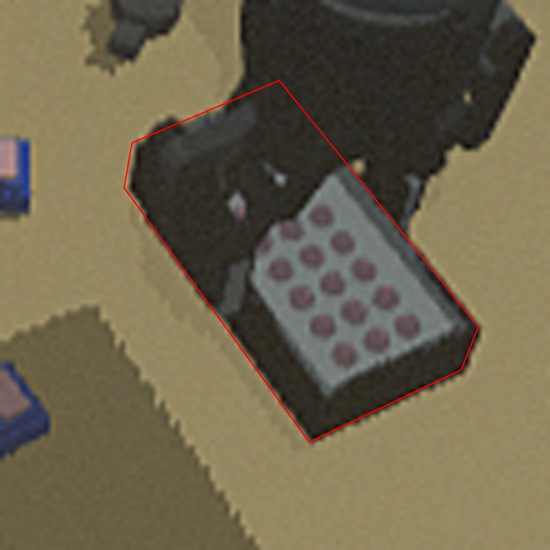

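```bash
python3 -m crank '[[[-0.006,0.02,-0.001],[0,-0.1,1.5],0.055],[[-0.015,0.058,-0.003],[0,-0.3,5],0.055],[[-0.027,0.104,-0.005],[0,-0.3,9],0.055],[[-0.039,0.15,-0.006],[0,-0.3,13],0.055],[[-0.05,0.195,-0.006],[0,-0.3,17],0.055]]'; python3 -m crank '[[[-0.003,0.018,0],[0,0,2],0.055],[[-0.005,0.034,0],[0,0,3.5],0.055],[[-0.005,0.034,0],[0,0,3.5],0.055],[[-0.005,0.034,0],[0,0,3.5],0.055],[[-0.005,0.034,0],[0,0,3.5],0.055]]'; python3 - <<'E'
from h import *
plan(.6668,-.124,.03,84.2)
E
```

```text
t: 38.65
ee_pos: [0.6627, -0.0499, 0.0794]
eef_rot: [-3.141, 0.013, 0.004]
wrist_force: [0.4, -0.0, -1.4]
gripper_width: 0.0627
t: 39.28
ee_pos: [0.6575, -0.0827, 0.0794]
eef_rot: [-3.139, 0.106, 0.004]
wrist_force: [-1.2, -0.6, -1.1]
gripper_width: 0.0626
t=39.27 pos [ 0.6575 -0.0827  0.0794] jawyaw -93.9 w 0.0626 F [-1.2 -0.6 -1.1] q6 1.51
 target jaw -95.8 shift [0.0122 0.0406 0.0493] turn [-0.02  0.13  1.92] len 0.065
```

```bash
python3 -m crank '[[[0.005,0.016,0],[0,0.1,1],0.055],[[0.0122,0.0406,0.005],[0,0.1,1.9],0.055],[[0.0122,0.0406,0.02],[0,0.1,1.9],0.055],[[0.0122,0.0406,0.037],[0,0.1,1.9],0.055],[[0.0122,0.0406,0.044],[0,0.1,1.9],0.055]]'; python3 -m crank '[[[0,0,0],[0,0,0],0.055],[[0,0,0],[0,0,0],0.055],[[0,0,0],[0,0,0],0.055],[[0,0,0],[0,0,0],0.055],[[0,0,0],[0,0,0],0.055]]'; python3 - <<'E'
from h import *
plan(.6668,-.124,.0188,84.2)
for n in("scene","top"): ims[n]=r.capture(n)
p=r.state()["ee_pos"];z=p[2]-.0068
overlay([box(.6668,-.124,np.radians(-5.8),.144,.088,.012,.0121),box(p[0],p[1],np.radians(-5.8),.12,.064,z,z+.028)],"pics/s20.png",{"scene":(225,240,90,120),"top":(325,95,70,120)},5)
E
```

```text
t: 39.9
ee_pos: [0.6655, -0.1238, 0.0331]
eef_rot: [-3.137, 0.159, 0.005]
wrist_force: [0.3, -0.4, -1.9]
gripper_width: 0.0628
t: 40.52
ee_pos: [0.6657, -0.1238, 0.0334]
eef_rot: [-3.137, 0.158, 0.005]
wrist_force: [0.3, -0.7, -1.3]
gripper_width: 0.0627
t=40.52 pos [ 0.6657 -0.1238  0.0334] jawyaw -95.8 w 0.0627 F [ 0.3 -0.7 -1.3] q6 1.49
 target jaw -95.8 shift [0.0012 0.0001 0.0146] turn [-0.04  0.18  0.02] len 0.015
```

View pics/s20.png

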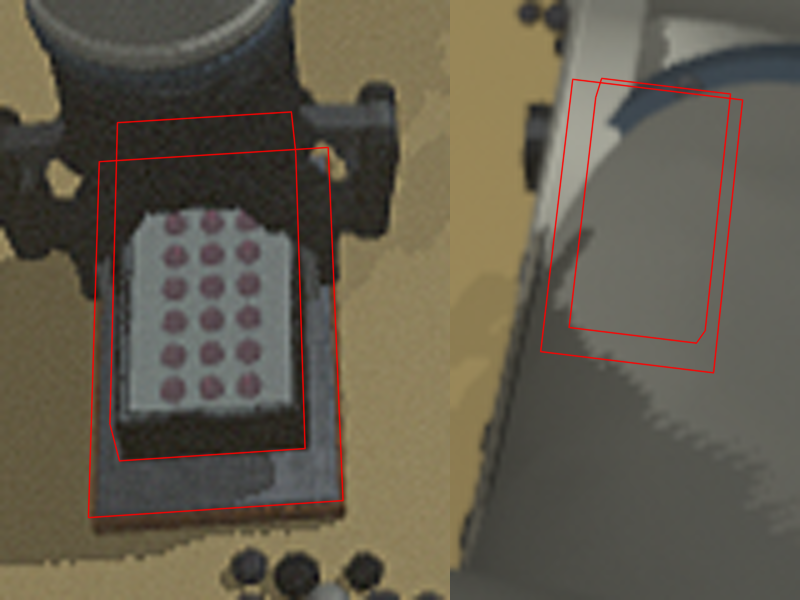

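```bash
python3 -m crank '[[[0.0012,0,0.003],[0,0.15,0],0.055],[[0.0012,0,0.007],[0,0.15,0],0.055],[[0.0012,0,0.011],[0,0.15,0],0.055],[[0.0012,0,0.0135],[0,0.15,0],0.055],[[0.0012,0,0.0138],[0,0.15,0],0.055]]'; python3 - <<'E'
from h import *
plan(.6668,-.124,.0188,84.2)
E
```

```text
t: 41.25
ee_pos: [0.6666, -0.1239, 0.0192]
eef_rot: [-3.137, 0.159, 0.002]
wrist_force: [-0.1, 0.2, -1.9]
gripper_width: 0.0627
t=41.25 pos [ 0.6666 -0.1239  0.0192] jawyaw -95.8 w 0.0627 F [-0.1  0.2 -1.9] q6 1.48
 target jaw -95.8 shift [0.0002 0.0001 0.0004] turn [-0.04  0.06  0.01] len 0.000
```

```bash
python3 -m crank '[[[0,0,0.0003],[0,0,0],0.055],[[0,0,0.0006],[0,0,0],0.055],[[0,0,0.0008],[0,0,0],0.055],[[0,0,0.001],[0,0,0],0.055],[[0,0,0.001],[0,0,0],0.055]]'
```

```text
t: 41.88
ee_pos: [0.6667, -0.1239, 0.0189]
eef_rot: [-3.137, 0.158, 0.001]
wrist_force: [-2.8, 0.5, 6.5]
gripper_width: 0.0628
```

Contact. Release and lift clear.

```bash
python3 -m crank '[[[0,0,0],[0,0,0],0.068],[[0,0,0],[0,0,0],0.078],[[0,0,0],[0,0,0],0.085],[[0,0,-0.003],[0,0,0],0.085],[[0,0,-0.012],[0,0,0],0.085]]';python3 -m crank '[[[0,0,-0.02],[0,0,0],0.085],[[0,0,-0.045],[0,0,0],0.085],[[0,0,-0.08],[0,0,0],0.085],[[0,0,-0.12],[0,0,0],0.085],[[0,0,-0.16],[0,0,0],0.085]]'; python3 - <<'E'
from h import *
plan(.40,-.12,.25,84)
E
```

```text
t: 42.5
ee_pos: [0.6663, -0.1239, 0.0309]
eef_rot: [-3.137, 0.159, 0.003]
wrist_force: [0.6, 0.1, 0.1]
gripper_width: 0.0849
t: 43.12
ee_pos: [0.6666, -0.124, 0.1939]
eef_rot: [-3.137, 0.158, 0.001]
wrist_force: [1.0, -0.4, -1.0]
gripper_width: 0.0851
t=43.12 pos [ 0.6666 -0.124   0.1939] jawyaw -95.8 w 0.0851 F [ 1.  -0.4 -1. ] q6 1.49
 target jaw -96.0 shift [-0.2657  0.0228 -0.056 ] turn [-0.03  0.03  0.22] len 0.273
```

```bash
python3 -m crank '[[[-0.03,0.03,-0.02],[0,0,0],0.085],[[-0.068,0.065,-0.04],[0,0,0],0.085],[[-0.108,0.105,-0.055],[0,0,0],0.085],[[-0.148,0.145,-0.055],[0,0,0],0.085],[[-0.188,0.185,-0.055],[0,0,0],0.085]]';python3 -m crank '[[[-0.03,0.035,0],[0,0,0],0.085],[[-0.06,0.075,0],[0,0,0],0.085],[[-0.095,0.115,0],[0,0,0],0.085],[[-0.125,0.15,0],[0,0,0],0.085],[[-0.145,0.175,0],[0,0,0],0.085]]'; python3 - <<'E'
from h import *
plan(.30,-.52,.25,84)
import pickle
for n in("scene","top"): ims[n]=r.capture(n);cv2.imwrite(f"pics/{n}21.png",ims[n])
T={"round_riser_top":(.46,-.2935),"round_case_center":(.46,-.2935),"square_riser_top":(.451,.295,.209),"square_case_center":(.451,.295,.209),"long_riser_top":(.6668,-.124,-.1),"long_case_center":(.6668,-.124,-.1),"pedestal_top":(.451,.007,.32)}
D={"round_riser_top":(.068,0,.012),"round_case_center":(.044,.012,.036),"square_riser_top":(.082,.082,0,.012),"square_case_center":(.058,.058,.012,.038),"long_riser_top":(.144,.088,0,.012),"long_case_center":(.12,.064,.012,.04),"pedestal_top":(.05,.05,0,.05)}
for k,x0 in T.items():
    d=D[k];sh=(lambda p:cyl(p[0],p[1],*d)) if len(x0)==2 else (lambda p:box(*p,*d))
    for n in ims:
        c=hull(n,sh(x0));c=(c.min(0)+c.max(0))/2
        for o in r.outline_of(n,k):
            e=o["extent"]
            if abs(e[0]+e[2]/2-c[0])<8 and abs(e[1]+e[3]/2-c[1])<8:
                print(k,n,round(o["p"],2),*fit({n:np.array(o["region"])},sh,list(x0)));break
        else: print(k,n,"none")
E
```

```text
t: 43.75
ee_pos: [0.4597, -0.2902, 0.2509]
eef_rot: [3.137, -0.158, 0.003]
wrist_force: [-0.2, -0.6, -0.4]
gripper_width: 0.085
t: 44.38
ee_pos: [0.2963, -0.451, 0.2524]
eef_rot: [3.135, -0.16, 0.005]
wrist_force: [0.5, 1.2, 0.0]
gripper_width: 0.0851
t=44.38 pos [ 0.2963 -0.451   0.2524] jawyaw -95.8 w 0.0851 F [0.5 1.2 0. ] q6 0.68
 target jaw -96.0 shift [0.0106 0.0683 0.0026] turn [ 0.13 -0.17  0.16] len 0.069
round_riser_top scene 0.61 [ 0.4614 -0.2925] 0.567071795463562
round_riser_top top 0.69 [ 0.4568 -0.2932] 0.5432649850845337
round_case_center scene 0.95 [ 0.4617 -0.2925] 0.04749935865402222
round_case_center top 0.52 [ 0.4594 -0.2925] 0.06758922338485718
square_riser_top scene 0.95 [0.4525 0.295  0.2095] 0.6006674766540527
square_riser_top top 0.84 [0.4498 0.2929 0.187 ] 0.6004359722137451
square_case_center scene 0.7 [0.4522 0.2961 0.2105] 0.051523447036743164
square_case_center top 0.78 [0.4506 0.294  0.2041] 0.039356350898742676
long_riser_top scene 0.57 [ 0.6697 -0.1237 -0.1156] 0.6467435359954834
long_riser_top top 0.9 [ 0.6657 -0.124  -0.1052] 0.7043120861053467
long_case_center scene 0.78 [ 0.6667 -0.1221 -0.1075] 0.022860407829284668
long_case_center top 0.66 [ 0.6643 -0.1236 -0.1348] 0.07345163822174072
pedestal_top scene 0.82 [0.4504 0.0077 0.3151] 0.22553247213363647
pedestal_top top 0.86 [0.4489 0.0061 0.3035] 0.30868715047836304
```

View pics/scene21.png

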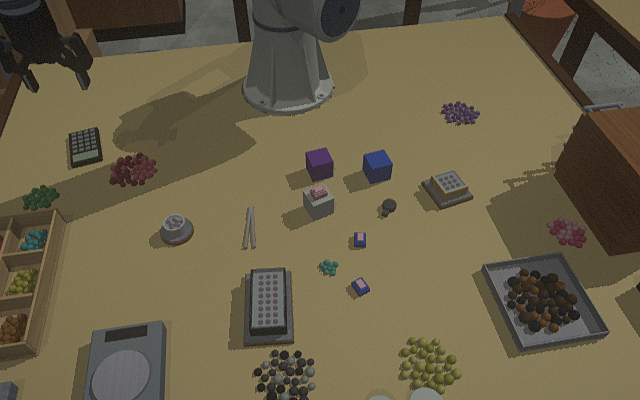

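View pics/top21.png

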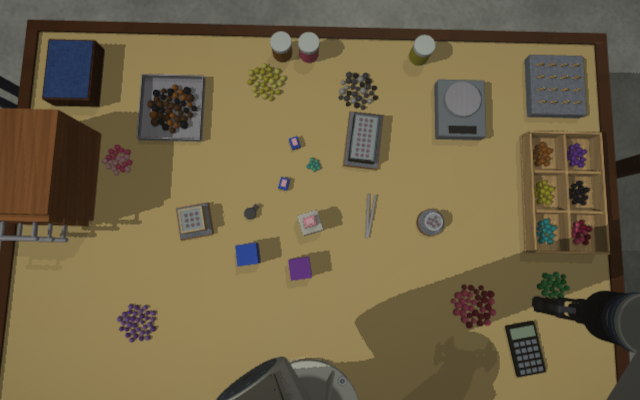

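```bash
python3 - <<'E'
from h import *
for n in("scene","top"): ims[n]=cv2.imread(f"pics/{n}21.png")
x,y,a=.4508,.0072,np.radians(18.3-90)
def sh(p,z=.05): return np.vstack([box(*p,.030,.024,z,z+.012),box(*p,.024,.018,z+.012,z+.015),box(*p,.018,.012,z+.015,z+.018)])
overlay([sh((x,y,a)),box(x,y,np.radians(18.3),.05,.05,.05,.0501)],"pics/s22.png",{"scene":(290,165,60,60),"top":(280,195,60,60)},6)
a0=cv2.imread("pics/top0.png");b0=cv2.imread("pics/scene0.png")
for nm,im0,n,(u,v,w,h) in(("loupe",a0,"top",(240,200,25,22)),("loupe",b0,"scene",(376,195,24,25)),("tweezers",a0,"top",(360,190,20,52)),("tweezers",b0,"scene",(238,200,24,52))):
    print(nm,n,np.abs(im0[v:v+h,u:u+w].astype(int)-ims[n][v:v+h,u:u+w]).mean())
E
```

```text
loupe top 0.4672727272727273
loupe scene 2.7394444444444446
tweezers top 0.4878205128205128
tweezers scene 2.5005341880341883
```

View pics/s22.png

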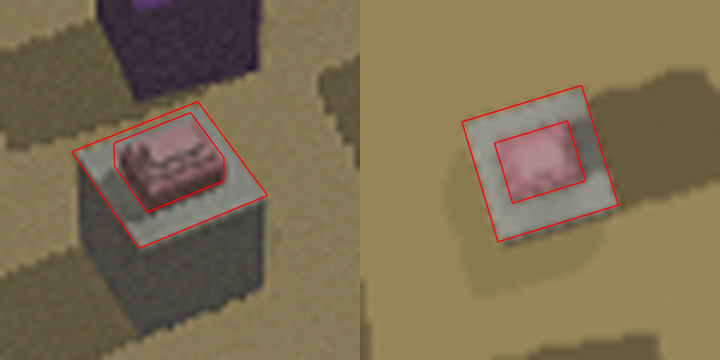

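The stone and all three cases are centred on their stands, and the loupe and tweezers haven't moved. I'll let the arm settle, then hand in.

```bash
python3 -m crank '[[[0,0,0],[0,0,0],0.085],[[0,0,0],[0,0,0],0.085],[[0,0,0],[0,0,0],0.085],[[0,0,0],[0,0,0],0.085],[[0,0,0],[0,0,0],0.085]]'; python3 -c "
from rig import r
print(r.job_done(), r.state()['t'])"
```

```text
t: 45.8
ee_pos: [0.298, -0.4496, 0.2507]
eef_rot: [3.137, -0.158, 0.003]
wrist_force: [-0.5, -0.7, -0.2]
gripper_width: 0.0849
the job is handed in; nothing more can be done
the job is handed in; nothing more can be done
```

The job is handed in, at about 46 s of the 120 s allowed. I took the stack apart from the top down: stone to the marble pedestal, then the round, square and long cases to their risers. I lowered each one until the wrist felt light contact (6–14 N), then opened the fingers before lifting away.

**Placing:** In the last pictures everything stands level and upright. The cases are within about 1–3 mm of their stand centres, and the stone looks centred to about 1 mm by eye. The square case is in line with its riser to about 1°. The loupe and tweezers look unchanged from the first pictures.

**Checks that disagreed:**
- **Cameras:** the two cameras differ by about 2 mm, so I aimed at the mean. Compared within a single camera, each case was within 3 mm of its riser.
- **Long case angle:** the scene camera puts it within about 0.5° of its riser. The top camera's looser fit gives nearly 2° off.
- **Stands:** the final refits of the risers and the pedestal were poor because the things on them cover them, so I relied on the fits made at the start.

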